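# Find the heavy side of a flywheel by feel and hold it down

### The arm

A 7-joint arm with a two-finger parallel gripper is mounted at the origin on the work surface. World frame = base frame: x ahead of the robot, y to its left, z up, the work surface at z = 0. Lengths are in m, angles in rad, forces in N, time in s.
With the tool pointing down it reaches from about 0.425 to 0.8 m from the base axis. Payload 8.3 kg.
Tool frame: the origin (TCP) lies between the finger pads; the fingertips stand 11 mm ahead of it and the grasp point (between the pads) lies 8 mm behind it (arm.tip_reach is the distance from the TCP to the fingertips, in m); z points along the fingers, y is the direction in which the jaws open and shut (so a half turn about z gives the same grasp; the last joint's range is limited). The gripper opens to 85 mm and grips with 20 to 120 N. Pads are 22 mm wide; open, the fingers measure 114 mm over their backs; the gripper's body (76 mm by 85 mm) begins 54 mm behind the grasp point. The pads swing forward as they close: fully open they stand 13 mm farther back than shut.
Start: joints at [-1.321, 0.383, 0.016, 1.37, -0.006, 1.388, -0.046], TCP at [0.192, 0.595, 0.242] pointing down, gripper open.
Joint ranges: [-2.95, 2.95], [-0.25, 2.06], [-1.52, 1.56], [0.18, 2.33], [-1.44, 4.58], [0.02, 2.06], [-3.01, 3.01]. Speed limits (rad/s): [2.39, 2.39, 3.01, 3.01, 3.14, 3.14, 3.14].

### API

Orientations are given as a 3x3 rotation matrix whose columns are the frame's x, y, z axes.
In Python, from cell import telemetry, imaging, finish_job, arm gives the robot as it stands. The module is installed in compiled form; this text tells all that it offers.
- The arm moves only by the tool servo_tool, never from a script. Its argument "steps" is a list of rows, each an object of numbers: "dx", "dy", "dz": the shift along the tool's x, y, z as a fraction of full scale; "wx", "wy", "wz": the turn, a rotation vector about the tool's x, y, z as a fraction of full scale; "gripper": the finger opening in mm, from 0 to 85.4. In form: [{"dx": .., "dy": .., "dz": .., "wx": .., "wy": .., "wz": .., "gripper": ..}, ...]. A call has 1 to 8 rows; each row is the pose to reach, as a shift and turn from the pose commanded when the call began, along the tool's axes at that moment, turning the shorter way round; what a row does not reach only later rows make up. Full scale, the value 1, is 100 cm for a shift and 180 degrees for a turn. A row lasts 1/12 s, in which the tool goes at most 41.7 mm and 7.16 degrees, less where a joint would pass 70% of its speed; a pose out of reach is approached as far as the arm can. A call with a number of a shift or a turn outside -1 to 1 is refused whole. A call with a gripper value outside its range is refused whole. The fingers move at their own pace and stop on an object; "grip_force" is the grip in N (left out, the last holds). Time passes only in rows, so rows that repeat a pose let the fingers close. It gives the time, the measured TCP pose, the force and the opening at its end, in the units of the state.
- telemetry.get_obs(): the state, without advancing time (a new reading comes with each control period).
- imaging.capture(name): name is "scene" or "top" or "wrist"; returns (picture, depth): 420x560x3 uint8, red, green, blue; 420x560 float32, m along the optical axis (not along the pixel's ray), 0 where there is no reading.
- imaging.calibration(name): a dict with "camera_matrix" (3x3 intrinsics, pixels), "extrinsics" (4x4, takes a point from world to camera coordinates); the wrist camera has in their place "hand_eye" (4x4, takes a point from camera to tool coordinates, whose origin is the TCP and whose axes are the flange's). Camera axes: x right, y down, z forward; pixel columns grow to the right and rows downward; lengths in m; the calibration is good to about 2 mm. A picture is of the moment at which its call begins: read the wrist's pose just before it. calibration takes no time and is no camera call.
- finish_job(): hands the job in, once; it reports no verdict.
The state is a dict: "t": time; "q": joint angles; "joint_vel": joint speeds; "joint_torque": joint torques, N m; "tool_pos": TCP position; "orientation": TCP orientation; "wrist_force": force on the tool from outside, world axes, zero at the start; "ft_torque": the same for the moment, N m; "width": finger opening in m.
Only numpy, scipy, OpenCV 4.12 (cv2) and the standard library are available. Lean on these libraries where they do the work, as an engineer would, in place of code of your own. Each camera call takes 0.05 s, during which the arm holds its last target.

### The job

The mower flywheel on the axle stand has a counterweight closed up inside it, out of sight: turn it by hand and feel where its heavy side is. Then bring the heavy side straight down to the bottom and finish while holding the wheel still there by its rim, so that I can fit the crank. Leave the other things on the bench where they are.

Things in the scene. Friction and masses are not known exactly. Their poses are not given: they have to be found in the camera images.
- axle (a point): Centre of the flywheel, on the stand's fixed axle, 150 mm above the bench; x axis along the axle (level; the wheel turns about it), z up. Stand: base plate 150 x 250 x 10 mm, fixed to the bench; a flat upright (6 mm thick, 44 mm wide, top 168 mm high) on each side of the wheel, 40 mm from its middle; axle nuts out to 62 mm.
- flywheel: The flywheel: closed disc 200 mm across, 36 mm wide, flat steel rim, 2.7 kg. Origin at its centre, x along the axle, z towards the drain plug. It turns endlessly either way; packed bearings drag, so it stays where it is left. Nothing stands beside it above 170 mm: the rim can be pinched across its width from above, carried round within 35 degrees of the top, then re-gripped farther back.
- spanner: Bystander: open-ended spanner, 170 mm long, lying on the bench. Leave it.
- tin: Bystander: round grease tin, 71 mm across, 62 mm high, standing on the bench. Leave it.
- parts_tray: Bystander: black tray of nuts and bolts, 120 x 160 x 45 mm, on the bench. Leave it.
- marker: Bystander: wax marker, 12 mm thick, 110 mm long, lying on the bench. Leave it.
- plug (a point): Outer face of the small brass drain plug, 58 mm from the axle on the wheel's +x face; shows only how far the wheel has turned. The heavy side (0.8 kg, 66 mm from the axle) may lie anywhere round from it, never near the bottom at the start. At the rim the weight pulls up to 7 N towards sinking, bearing drag is 8 N. A tight pinch adds twist to what is felt: average the push over turning both ways.

How it is judged:
At the end, for the whole second after the job is handed in: The heavy side (the counterweight inside) is straight down below the axle within 15 degrees, the flywheel is still, the fingers are on it with more than 3 N, and the four bystanders lie within 30 mm of where they started (angle between counterweight's own z axis and vertical below 0.26 rad and angular speed of flywheel below 0.1 rad/s and contact force between the fingers and flywheel above 3 N and distance of each of spanner, tin, parts_tray, marker from where it was at the start of the episode below 0.03 m); the arm keeps its last pose, push and grip.
It fails at once if a bystander is knocked away by more than 30 mm (distance of any of spanner, tin, parts_tray, marker from where it was at the start of the episode above 0.03 m).
It also fails if it takes over 72 s, if anything falls off the work surface, if the arm or the gripper's body presses on something with over 40 N, if the wrist force passes 120 N, or if a joint passes its speed limit or range.

## Working session

There is one attempt and no reset: what is moved stays moved. The work goes in short steps, Python scripts to look and compute and a tool call to move; the robot and the scene stay as the last step left them, time stands still between calls to the robot, and variables do not carry over. Pictures are saved under pics/ and viewed, and the job is handed in when it is done.

Besides the shell and the picture viewer there is one more tool, called after "Call:" in YAML: its name, and indented under it one key for each argument. servo_tool: Moves the arm, as the interface text tells. Shift numbers are shares of 100 cm and turn numbers shares of 180 degrees, none past 1 either way. Its arguments: {"type":"object","properties":{"steps":{"type":"array","items":{"type":"object","properties":{"dx":{"type":"number","minimum":-1,"maximum":1},"dy":{"type":"number","minimum":-1,"maximum":1},"dz":{"type":"number","minimum":-1,"maximum":1},"wx":{"type":"number","minimum":-1,"maximum":1},"wy":{"type":"number","minimum":-1,"maximum":1},"wz":{"type":"number","minimum":-1,"maximum":1},"gripper":{"type":"number"}}}},"grip_force":{"type":"number"}},"required":["steps"]}

```bash
ls; mkdir -p pics
python3 - <<'E'
from cell import telemetry, imaging, arm
import cv2,numpy as np
o=telemetry.get_obs()
for k in o: print(k,np.round(o[k],4).tolist())
for n in("scene","top"):
    p,d=imaging.capture(n); cv2.imwrite(f"pics/{n}0.png",p[:,:,::-1]); np.save(f"pics/{n}0_d.npy",d); np.save(f"pics/{n}0.npy",p)
    print(n,{k:np.round(v,4).tolist() for k,v in imaging.calibration(n).items()})
E
```

```text
pics
t 0.0
q [-1.3209, 0.3842, 0.0164, 1.3711, -0.0063, 1.3882, -0.0465]
joint_vel [-0.0002, -0.0004, 0.0001, -0.0009, -0.0015, -0.0, -0.0007]
joint_torque [-0.0004, -62.7587, 0.8436, -37.1848, 0.0163, 0.0139, -0.0001]
tool_pos [0.1922, 0.5942, 0.2413]
orientation [[-0.9515, 0.3077, -0.0005], [0.3077, 0.9515, -0.0018], [-0.0, -0.0019, -1.0]]
wrist_force [0.4779, -0.7809, 0.3183]
ft_torque [-0.0017, -0.0348, 0.0382]
width 0.0852
scene {'camera_matrix': [[437.5847, 0.0, 276.5386], [0.0, 437.5847, 211.5606], [0.0, 0.0, 1.0]], 'extrinsics': [[0.6242, 0.7812, -0.0041, -0.3531], [0.502, -0.4051, -0.7641, -0.1678], [-0.5986, 0.4749, -0.6451, 1.5731], [0.0, 0.0, 0.0, 1.0]]}
top {'camera_matrix': [[430.1898, 0.0, 282.2671], [0.0, 430.1898, 214.3819], [0.0, 0.0, 1.0]], 'extrinsics': [[-0.0096, -0.9998, -0.0177, 0.0334], [-0.9901, 0.0119, -0.1399, 0.548], [0.1401, 0.0162, -0.99, 1.1405], [0.0, 0.0, 0.0, 1.0]]}
```

View pics/scene0.png

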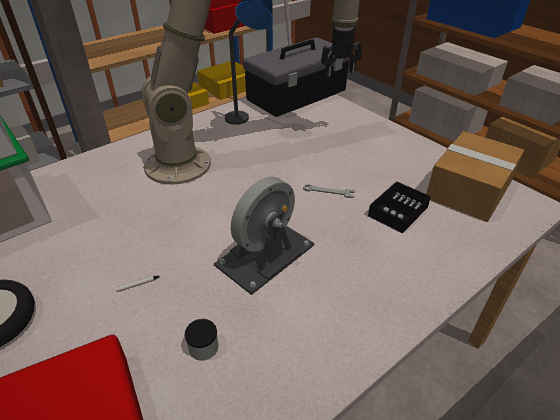

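View pics/top0.png

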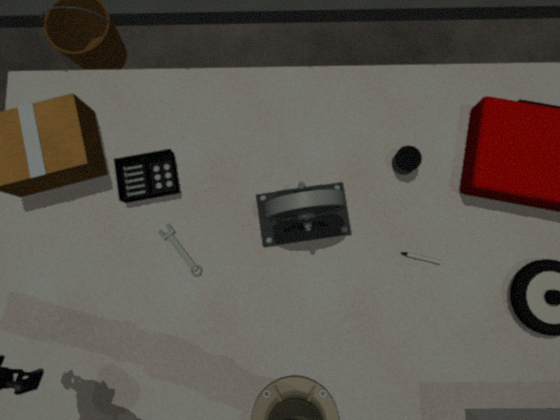

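The scene picture shows the wheel near (262,215) with the brass plug near (285,209). The top picture shows the stand plate around (304,213), spanner (180,250), tray (147,175), tin (407,160) and marker (420,258).

```bash
cat > h.py <<'E'
import numpy as np,cv2
from cell import telemetry, imaging
def cal(n):
    c=imaging.calibration(n); return np.array(c["camera_matrix"]),np.array(c["extrinsics"])
def cloud(n,d):
    K,E=cal(n); v,u=np.mgrid[:d.shape[0],:d.shape[1]]
    P=np.stack([(u-K[0,2])/K[0,0]*d,(v-K[1,2])/K[1,1]*d,d],-1)
    return (P-E[:3,3])@E[:3,:3]
def rayplane(n,uv,p0,nn):
    K,E=cal(n); R=E[:3,:3]; c=-R.T@E[:3,3]
    r=R.T@np.linalg.inv(K)@np.array([uv[0],uv[1],1.])
    return c+r*((p0-c)@nn)/(r@nn)
E
python3 - <<'E'
from h import *
for n in("top","scene"):
    K,E=cal(n); print(n,"cam",np.round(-E[:3,:3].T@E[:3,3],3))
d=np.load("pics/top0_d.npy"); W=cloud("top",d)
p=np.load("pics/top0.npy")
m=(d>0); m[:150]=0; m[265:]=0; m[:,240:]&=True; m[:,:240]=0; m[:,370:]=0
for lo,hi in((.235,.26),(.20,.26),(.16,.175),(.006,.015)):
    P=W[m&(W[...,2]>lo)&(W[...,2]<hi)]
    if len(P)<5: print(lo,len(P));continue
    r=cv2.minAreaRect(P[:,:2].astype(np.float32)*1000); b=cv2.boxPoints(r)
    print(lo,hi,len(P),P.mean(0).round(4),"rect",np.round(r[0],1),np.round(r[1],1),r[2],"zmax",P[:,2].max())
# plate via corners in image
E_=None
ps=np.load("pics/scene0.npy"); ds=np.load("pics/scene0_d.npy"); Ws=cloud("scene",ds)
hsv=cv2.cvtColor(ps,cv2.COLOR_RGB2HSV)
mm=(hsv[...,0]>10)&(hsv[...,0]<30)&(hsv[...,1]>110)&(hsv[...,2]>60)
mm[:170]=0;mm[270:]=0;mm[:,:210]=0;mm[:,330:]=0
print("brass",mm.sum(),np.argwhere(mm).mean(0)[::-1],np.median(Ws[mm],0))
for lo,hi in((.006,.02),(.1,.26)):
    m2=np.zeros_like(mm);m2[170:295,210:320]=1
    P=Ws[m2&(ds>0)&(Ws[...,2]>lo)&(Ws[...,2]<hi)]; r=cv2.minAreaRect(P[:,:2].astype(np.float32)*1000); print(lo,len(P),P.mean(0),r)
cv2.imwrite("pics/crop.png",cv2.resize(ps[160:300,200:330],None,fx=5,fy=4.2,interpolation=cv2.INTER_CUBIC)[:590,:,::-1])
cv2.imwrite("pics/cropt.png",cv2.resize(np.clip(p[165:265,240:370].astype(int)*2,0,255).astype(np.uint8),None,fx=6,fy=5.9,interpolation=cv2.INTER_CUBIC)[:,:,::-1])
E
```

```text
top cam [0.383 0.008 1.206]
scene cam [ 1.246 -0.539  0.885]
0.235 0.26 746 [ 0.5524 -0.0292  0.2449] rect [553.5 -29.8] [ 41.5 112.4] 9.546528816223145 zmax 0.2547305802498994
0.2 0.26 1224 [ 0.5516 -0.0291  0.2355] rect [553.5 -30.7] [ 41.5 173.3] 7.763047218322754 zmax 0.2547305802498994
0.16 0.175 291 [ 0.541  -0.0272  0.1677] rect [552.9 -30.1] [191.6 100.3] 77.19351959228516 zmax 0.17497485947602287
0.006 0.015 1837 [ 0.5386 -0.0222  0.0105] rect [576.2 -33.2] [362.1 326.2] 89.10580444335938 zmax 0.014999454627554084
brass 27 [284.59259259 208.37037037] [0.56696858 0.02640442 0.1500823 ]
0.006 2448 [ 0.56843495 -0.05095703  0.01204148] ((450.7014465332031, 57.369171142578125), (351.7488098144531, 548.0582275390625), 54.06846237182617)
0.1 3143 [ 0.56963859 -0.04727436  0.18145811] ((574.4677734375, -29.18634033203125), (81.1435546875, 201.05982971191406), 6.3986496925354)
```

View pics/crop.png

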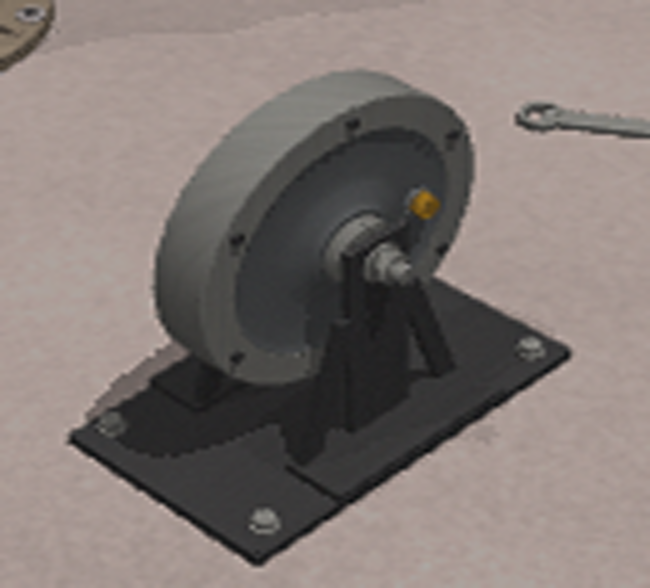

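View pics/cropt.png

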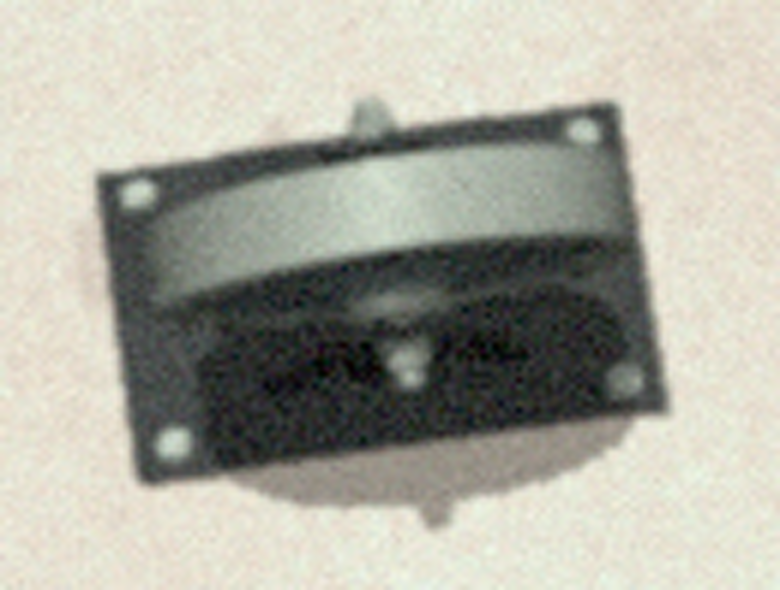

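Run:
```python
from h import *
Z=np.array([0,0,1.])
c=np.array([rayplane("top",uv,np.array([0,0,.01]),Z) for uv in[(256.3,195),(342.5,182.3),(351.2,234.5),(263.8,246.9)]])
print(c.round(4),c.mean(0)); 
a=(c[0]+c[1]-c[2]-c[3])[:2]; b=(c[0]+c[3]-c[1]-c[2])[:2]
print(np.linalg.norm(a)/2,np.linalg.norm(b)/2,np.degrees([np.arctan2(a[1],a[0]),np.arctan2(-b[0],b[1])]))
# wheel rim from top depth: fit
W=cloud("top",np.load("pics/top0_d.npy")); m=np.zeros(W.shape[:2],bool); m[150:265,240:370]=1
P=W[m&(W[...,2]>.2)&(W[...,2]<.26)]
for yaw in (6,7,8,9,10):
    y=np.radians(yaw); s=P[:,0]*np.cos(y)+P[:,1]*np.sin(y); q=-P[:,0]*np.sin(y)+P[:,1]*np.cos(y)
    A=np.c_[2*q,2*P[:,2],np.ones(len(q))]; x=np.linalg.lstsq(A,q*q+P[:,2]**2,rcond=None)[0]
    lo,hi=np.percentile(s,[2,98]); mid=(lo+hi)/2
    print(yaw,"spread",hi-lo,"centre",mid*np.cos(y)-x[0]*np.sin(y),mid*np.sin(y)+x[0]*np.cos(y),"z",x[1],"r",np.sqrt(x[2]+x[0]**2+x[1]**2))
```

```text
[[ 0.6087  0.1009  0.01  ]
 [ 0.6421 -0.1435  0.01  ]
 [ 0.4936 -0.1633  0.01  ]
 [ 0.4617  0.0802  0.01  ]] [ 0.55155212 -0.03143778  0.01      ]
0.1491529296232401 0.24614926093198014 [7.81408855 7.62003451]
6 spread 0.03647906543147472 centre 0.5524747795522361 -0.030150532102338597 z 0.15670666089097987 r 0.09321000942396489
7 spread 0.035300180392020875 centre 0.5527093141992008 -0.030118753354842598 z 0.15666905891215033 r 0.09324827565710864
8 spread 0.03536935132486718 centre 0.5529443307466354 -0.030078609178251253 z 0.1566757117458553 r 0.09324205069873537
9 spread 0.036658672453995456 centre 0.5526290495599391 -0.030117245873530193 z 0.1567266111023291 r 0.09319134286695027
10 spread 0.038159495188215375 centre 0.5523459699389094 -0.030161500529771873 z 0.15682169478302066 r 0.0930962140011232
```

```bash
cat >> h.py <<'E'
from scipy.spatial.transform import Rotation as Ro
C=np.array([.552,-.031,.150]); yaw=np.radians(7.7)
A=np.array([np.cos(yaw),np.sin(yaw),0]); B=np.array([-np.sin(yaw),np.cos(yaw),0]); Z=np.array([0,0,1.])
def pose(ang,r,off=0):
    "ang deg: tool leaning position on wheel, + = toward +B side; tool z points to the axle"
    a=np.radians(ang); rad=np.cos(a)*Z+np.sin(a)*B
    p=C+r*rad+off*A; z=-rad; y=A; x=np.cross(y,z)
    return p,np.c_[x,y,z]
def delta(p,R,o=None):
    o=o or telemetry.get_obs(); R0=np.array(o["orientation"]); 
    d=R0.T@(p-np.array(o["tool_pos"])); w=Ro.from_matrix(R0.T@R).as_rotvec(degrees=True)/180
    return np.round(d,4),np.round(w,4)
def plugang(uv,off=.022):
    P=rayplane("scene",uv,C+off*A,A)-C
    return np.degrees(np.arctan2(P@B,P@Z)),np.linalg.norm(P-(P@A)*A)
E
python3 - <<'E'
from h import *
for o in(.018,.022,.026): print(plugang((284.6,208.4),o))
print(delta(*pose(0,.19)))
p,R=pose(0,.19); print(p,R)
E
```

```text
(np.float64(95.74589887367546), np.float64(0.060610703920623045))
(np.float64(91.17053204825797), np.float64(0.05595231329927872))
(np.float64(85.80585423161214), np.float64(0.0517135891250962))
(array([-0.5348, -0.4844, -0.0978]), array([-5.000e-04,  3.000e-04,  3.577e-01]))
[ 0.552 -0.031  0.34 ] [[-0.13398619  0.9909832  -0.        ]
 [ 0.9909832   0.13398619 -0.        ]
 [ 0.          0.         -1.        ]]
```

Call:
servo_tool:
  steps:
    - {"dz":-0.04}
    - {"dx":-0.03,"dy":-0.03,"dz":-0.07,"wz":0.03}
    - {"dx":-0.06,"dy":-0.055,"dz":-0.098,"wz":0.06}
    - {"dx":-0.085,"dy":-0.08,"dz":-0.098,"wz":0.09}
    - {"dx":-0.11,"dy":-0.105,"dz":-0.098,"wz":0.12}
    - {"dx":-0.14,"dy":-0.13,"dz":-0.098,"wz":0.15}
    - {"dx":-0.165,"dy":-0.15,"dz":-0.098,"wz":0.18}
    - {"dx":-0.19,"dy":-0.175,"dz":-0.098,"wz":0.21}

```text
invalid input
```

Run:
```python
from h import *
o=telemetry.get_obs(); print(o["t"],o["tool_pos"],o["wrist_force"],o["q"]); print(delta(*pose(0,.19)))
```

```text
0.1 [0.19215838 0.59427043 0.24137499] [ 0.77271903 -0.20289103 -0.21903857] [-1.32090681  0.38415053  0.01638282  1.3710626  -0.00629177  1.38818284
 -0.0465177 ]
(array([-0.5348, -0.4844, -0.0978]), array([-5.000e-04,  3.000e-04,  3.577e-01]))
```

Call:
servo_tool:
  steps:
    - {"dx":0,"dy":0,"dz":-0.04,"wx":0,"wy":0,"wz":0,"gripper":85}
    - {"dx":-0.03,"dy":-0.03,"dz":-0.07,"wx":0,"wy":0,"wz":0.03,"gripper":85}
    - {"dx":-0.06,"dy":-0.055,"dz":-0.098,"wx":0,"wy":0,"wz":0.06,"gripper":85}
    - {"dx":-0.085,"dy":-0.08,"dz":-0.098,"wx":0,"wy":0,"wz":0.09,"gripper":85}
    - {"dx":-0.11,"dy":-0.105,"dz":-0.098,"wx":0,"wy":0,"wz":0.12,"gripper":85}
    - {"dx":-0.14,"dy":-0.13,"dz":-0.098,"wx":0,"wy":0,"wz":0.15,"gripper":85}
    - {"dx":-0.165,"dy":-0.15,"dz":-0.098,"wx":0,"wy":0,"wz":0.18,"gripper":85}
    - {"dx":-0.19,"dy":-0.175,"dz":-0.098,"wx":0,"wy":0,"wz":0.21,"gripper":85}
  grip_force: 50

```text
t: 0.77
tool_pos: [0.32, 0.368, 0.3401]
orientation: [[-0.559, 0.829, -0.0], [0.829, 0.559, 0.0], [0.0, -0.0, -1.0]]
wrist_force: [0.6, 0.5, 0.3]
width: 0.0851
```

Run:
```python
from h import *
o=telemetry.get_obs(); print(o["t"],o["tool_pos"],o["wrist_force"],o["q"]); print(delta(*pose(0,.19)))
```

```text
0.7667 [0.31997073 0.36803516 0.34006009] [0.61548571 0.46215355 0.28337863] [-1.12356479  0.05009792  0.21391119  1.56211807 -0.01093624  1.53068784
 -0.31624721]
(array([-0.4606, -0.0307, -0.    ]), array([-1.000e-04, -1.000e-04,  1.461e-01]))
```

Call:
servo_tool:
  steps:
    - {"dx":-0.035,"dy":-0.003,"dz":0,"wx":0,"wy":0,"wz":0.015,"gripper":85}
    - {"dx":-0.07,"dy":-0.006,"dz":0,"wx":0,"wy":0,"wz":0.03,"gripper":85}
    - {"dx":-0.105,"dy":-0.009,"dz":0,"wx":0,"wy":0,"wz":0.045,"gripper":85}
    - {"dx":-0.14,"dy":-0.012,"dz":0,"wx":0,"wy":0,"wz":0.06,"gripper":85}
    - {"dx":-0.175,"dy":-0.015,"dz":0,"wx":0,"wy":0,"wz":0.075,"gripper":85}
    - {"dx":-0.21,"dy":-0.017,"dz":0,"wx":0,"wy":0,"wz":0.09,"gripper":85}
    - {"dx":-0.245,"dy":-0.019,"dz":0,"wx":0,"wy":0,"wz":0.105,"gripper":85}
    - {"dx":-0.28,"dy":-0.021,"dz":0,"wx":0,"wy":0,"wz":0.12,"gripper":85}

```text
t: 1.43
tool_pos: [0.4599, 0.1248, 0.3402]
orientation: [[-0.217, 0.976, -0.0], [0.976, 0.217, 0.0], [0.0, -0.0, -1.0]]
wrist_force: [0.9, 0.7, 0.0]
width: 0.0852
```

Run:
```python
from h import *
o=telemetry.get_obs(); print(o["t"],o["tool_pos"],o["wrist_force"],o["q"]); print(delta(*pose(0,.19)))
```

```text
1.4333 [0.45991542 0.12476881 0.34015565] [0.94169373 0.70212704 0.00326405] [-0.82816964  0.01576544  0.50842674  1.59812703 -0.007912    1.52995693
 -0.10039784]
(array([-1.721e-01,  5.600e-02,  1.000e-04]), array([-0.0001, -0.0001,  0.027 ]))
```

Call:
servo_tool:
  steps:
    - {"dx":-0.035,"dy":0.011,"dz":0,"wx":0,"wy":0,"wz":0.008,"gripper":75}
    - {"dx":-0.07,"dy":0.022,"dz":0,"wx":0,"wy":0,"wz":0.015,"gripper":75}
    - {"dx":-0.105,"dy":0.033,"dz":0,"wx":0,"wy":0,"wz":0.02,"gripper":75}
    - {"dx":-0.14,"dy":0.045,"dz":0,"wx":0,"wy":0,"wz":0.024,"gripper":75}
    - {"dx":-0.172,"dy":0.056,"dz":0,"wx":0,"wy":0,"wz":0.027,"gripper":75}
    - {"dx":-0.172,"dy":0.056,"dz":0,"wx":0,"wy":0,"wz":0.027,"gripper":75}

```text
t: 1.93
tool_pos: [0.553, -0.0363, 0.3395]
orientation: [[-0.127, 0.992, -0.001], [0.992, 0.127, -0.004], [-0.004, -0.001, -1.0]]
wrist_force: [-0.6, -1.3, 0.3]
width: 0.0751
```

Run:
```python
from h import *
o=telemetry.get_obs(); print(o["t"],o["tool_pos"],o["wrist_force"],o["ft_torque"],o["q"]); print(delta(*pose(0,.19)))
p,d=imaging.capture("wrist"); cv2.imwrite("pics/w1.png",p[:,:,::-1]); np.save("pics/w1.npy",p);np.save("pics/w1d.npy",d)
c=imaging.calibration("wrist"); print({k:np.round(v,4).tolist() for k,v in c.items()})
K=np.array(c["camera_matrix"]);H=np.array(c["hand_eye"]); v,u=np.mgrid[:420,:560]
P=np.stack([(u-K[0,2])/K[0,0]*d,(v-K[1,2])/K[1,1]*d,d],-1)@H[:3,:3].T+H[:3,3]
W=P@np.array(o["orientation"]).T+o["tool_pos"]
m=(d>0)&(W[...,2]>.235)&(W[...,2]<.256); Q=W[m]-C; print(m.sum(),"axial",np.percentile(Q@A,[1,3,50,97,99]),"lat",np.percentile(Q@B,[1,50,99]),"z",W[m][:,2].max())
for l in(-.03,0,.03):
  s=abs(Q@B-l)<.008; print(l,np.percentile(Q[s]@A,[2,98]) if s.any() else None)
```

```text
1.9333 [ 0.55300655 -0.03629674  0.33946734] [-0.61015672 -1.31936134  0.30783263] [-0.04222987  0.06991233  0.01738299] [-0.5580019   0.23077161  0.70126702  1.41402587 -0.14403754  1.550334
  0.26009172]
(array([ 0.0054, -0.0003, -0.0006]), array([-0.0004,  0.0012, -0.0023]))
{'camera_matrix': [[345.2643, 0.0, 281.7413], [0.0, 345.2643, 209.5391], [0.0, 0.0, 1.0]], 'hand_eye': [[-0.0001, -0.9513, -0.3084, 0.0793], [1.0, -0.0001, -0.0002, 0.0002], [0.0001, -0.3084, 0.9513, -0.1317], [0.0, 0.0, 0.0, 1.0]]}
7375 axial [-0.01648059 -0.01571277  0.00130555  0.01822509  0.01908768] lat [-0.0492813   0.00975423  0.05231583] z 0.2515637594926117
-0.03 [-0.01583478  0.01847623]
0 [-0.01650815  0.01897806]
0.03 [-0.01582556  0.01865525]
```

View pics/w1.png

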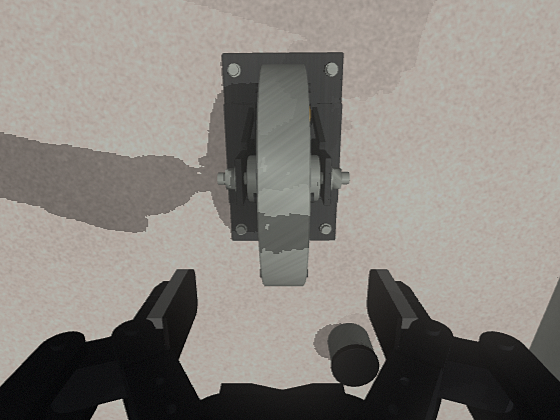

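The wrist view shows the wheel centred between the open fingers (column 284, fingers at 180/385) with the axle nuts at row 178. It looks square to the jaws.

Run:
```python
from h import *
from scipy.optimize import least_squares
o=telemetry.get_obs(); d=np.load("pics/w1d.npy"); c=imaging.calibration("wrist")
K=np.array(c["camera_matrix"]);H=np.array(c["hand_eye"]); v,u=np.mgrid[:420,:560]
P=np.stack([(u-K[0,2])/K[0,0]*d,(v-K[1,2])/K[1,1]*d,d],-1)@H[:3,:3].T+H[:3,3]
W=P@np.array(o["orientation"]).T+o["tool_pos"]; Q=W-C
m=(d>0)&(abs(Q@A-.0013)<.012)&(W[...,2]>.17)&(W[...,2]<.256)&(abs(Q@B)<.11); Q=Q[m]; q=Q@B; z=Q@Z
x=np.linalg.lstsq(np.c_[2*q,2*z,np.ones(len(q))],q*q+z*z,rcond=None)[0]; print("free",x[:2],np.sqrt(x[2]+x[0]**2+x[1]**2))
r=least_squares(lambda s:np.hypot(q-s[0],z-s[1])-.1,[0,0],loss="soft_l1",f_scale=.002); print("r=.1",r.x)
```

```text
free [0.00422847 0.00037337] 0.09930700743013217
r=.1 [ 0.00405328 -0.00038515]
```

Call:
servo_tool:
  steps:
    - {"dx":0,"dy":0,"dz":0.02,"wx":0,"wy":0,"wz":0,"gripper":60}
    - {"dx":0,"dy":0,"dz":0.02,"wx":0,"wy":0,"wz":0,"gripper":60}
    - {"dx":0,"dy":0,"dz":0.02,"wx":0,"wy":0,"wz":0,"gripper":60}

```text
t: 2.23
tool_pos: [0.5511, -0.0278, 0.3194]
orientation: [[-0.138, 0.99, -0.003], [0.99, 0.138, 0.0], [0.001, -0.003, -1.0]]
wrist_force: [0.6, 0.5, 0.4]
width: 0.0599
```

Run:
```python
from h import *
from scipy.optimize import least_squares
o=telemetry.get_obs(); p,d=imaging.capture("wrist"); c=imaging.calibration("wrist")
print(o["tool_pos"],o["wrist_force"],o["ft_torque"],np.abs(o["joint_vel"]).max())
K=np.array(c["camera_matrix"]);H=np.array(c["hand_eye"]); v,u=np.mgrid[:420,:560]
P=np.stack([(u-K[0,2])/K[0,0]*d,(v-K[1,2])/K[1,1]*d,d],-1)@H[:3,:3].T+H[:3,3]
W=P@np.array(o["orientation"]).T+o["tool_pos"]; Q=W-C
m=(d>0)&(abs(Q@A-.0013)<.012)&(W[...,2]>.17)&(W[...,2]<.256)&(abs(Q@B)<.11)
m2=(d>0)&(W[...,2]>.235)&(W[...,2]<.256); print(np.percentile((Q@A)[m2],[2,98]))
Q=Q[m]; q=Q@B; z=Q@Z
r=least_squares(lambda s:np.hypot(q-s[0],z-s[1])-.1,[0,0],loss="soft_l1",f_scale=.002); print("r=.1",r.x)
print(delta(*pose(0,.17)))
```

```text
[ 0.55114729 -0.02775056  0.3194336 ] [0.62844794 0.46279051 0.43397891] [ 0.0407994  -0.00210566 -0.01617933] 0.03522881084204921
[-0.01601242  0.01871256]
r=.1 [ 0.00061355 -0.00038091]
(array([-0.0031,  0.    ,  0.0004]), array([-0.0003, -0.0002,  0.0012]))
```

Call:
servo_tool:
  steps:
    - {"dx":0,"dy":0.001,"dz":0.02,"wx":0,"wy":0,"wz":0,"gripper":60}
    - {"dx":0,"dy":0.001,"dz":0.04,"wx":0,"wy":0,"wz":0,"gripper":60}
    - {"dx":0,"dy":0.001,"dz":0.06,"wx":0,"wy":0,"wz":0,"gripper":60}
    - {"dx":0,"dy":0.001,"dz":0.075,"wx":0,"wy":0,"wz":0,"gripper":60}
    - {"dx":0,"dy":0.001,"dz":0.082,"wx":0,"wy":0,"wz":0,"gripper":60}
    - {"dx":0,"dy":0.001,"dz":0.082,"wx":0,"wy":0,"wz":0,"gripper":60}
    - {"dx":0,"dy":0.001,"dz":0.082,"wx":0,"wy":0,"wz":0,"gripper":60}

```text
t: 2.87
tool_pos: [0.5533, -0.0285, 0.2393]
orientation: [[-0.137, 0.991, 0.001], [0.991, 0.137, 0.0], [0.0, 0.001, -1.0]]
wrist_force: [0.4, -0.6, 1.9]
width: 0.06
```

```bash
sed -i 's/^C=np.array.*/C=np.array([.5532,-.0305,.150]); yaw=np.radians(7.7)/' h.py; sed -i 's/; yaw=np.radians(7.7); yaw/; yaw/' h.py; grep -n "^C=" h.py
python3 - <<'E'
from h import *
o=telemetry.get_obs(); print(o["tool_pos"],o["wrist_force"],o["ft_torque"],np.abs(o["joint_vel"]).max(),o["q"])
print(delta(*pose(0,.088)))
E
```

```text
14:C=np.array([.5532,-.0305,.150]); yaw=np.radians(7.7)
[ 0.55326851 -0.02846168  0.23929379] [ 0.43458588 -0.55736931  1.85452179] [0.0272165  0.02600664 0.02970094] 0.017243077141221568 [-0.56133154  0.26324849  0.6795385   1.5998796  -0.16915887  1.33756867
  0.27763097]
(array([-0.002 , -0.0003,  0.0013]), array([ 0.0003, -0.    ,  0.0009]))
```

Call:
servo_tool:
  steps:
    - {"dx":-0.002,"dy":0,"dz":0.001,"wx":0,"wy":0,"wz":0.001,"gripper":30}
    - {"dx":-0.002,"dy":0,"dz":0.001,"wx":0,"wy":0,"wz":0.001,"gripper":30}
    - {"dx":-0.002,"dy":0,"dz":0.001,"wx":0,"wy":0,"wz":0.001,"gripper":30}
    - {"dx":-0.002,"dy":0,"dz":0.001,"wx":0,"wy":0,"wz":0.001,"gripper":30}
    - {"dx":-0.002,"dy":0,"dz":0.001,"wx":0,"wy":0,"wz":0.001,"gripper":30}
    - {"dx":-0.002,"dy":0,"dz":0.001,"wx":0,"wy":0,"wz":0.001,"gripper":30}
  grip_force: 50

```text
t: 3.37
tool_pos: [0.5534, -0.0314, 0.2387]
orientation: [[-0.132, 0.991, 0.001], [0.991, 0.132, 0.0], [-0.0, 0.001, -1.0]]
wrist_force: [-3.8, -0.1, 6.6]
width: 0.0349
```

```bash
cat > s.py <<'E'
from h import *
o=telemetry.get_obs(); F=np.array(o["wrist_force"]);M=np.array(o["ft_torque"]);p=np.array(o["tool_pos"])
R=np.array(o["orientation"]); ang=np.degrees(np.arctan2(-R[:,2]@B,-R[:,2]@Z)); rel=p-C
pa=np.degrees(np.arctan2(rel@B,rel@Z))
print("t%.2f toolang %.2f posang %.2f r %.4f ax %.4f | Ft %.2f Fr %.2f Fax %.2f  M_ax %.3f  tauTCP %.3f w %.4f vmax %.3f"%(o["t"],ang,pa,np.hypot(rel@B,rel@Z),rel@A,F@R[:,0],-F@R[:,2],F@R[:,1],M@A,(np.cross(rel,F)+M)@A,o["width"],np.abs(o["joint_vel"]).max()), "M",np.round(R.T@M,3))
E
python3 s.py; python3 -c "
from h import *
print(delta(*pose(0,.088)))"
```

```text
t3.37 toolang 0.00 posang -0.57 r 0.0887 ax 0.0001 | Ft 0.36 Fr 6.57 Fax -3.75  M_ax -0.007  tauTCP -0.045 w 0.0349 vmax 0.002 M [ 0.819 -0.008  0.048]
(array([ 0.0009, -0.0001,  0.0007]), array([ 0.0004,  0.    , -0.0005]))
```

Call:
servo_tool:
  steps:
    - {"dx":0.0039,"dy":0,"dz":0.0001,"wx":0,"wy":-0.0139,"wz":0,"gripper":30}
    - {"dx":0.0078,"dy":0,"dz":0.0003,"wx":0,"wy":-0.0278,"wz":0,"gripper":30}
    - {"dx":0.0116,"dy":0,"dz":0.0008,"wx":0,"wy":-0.0417,"wz":0,"gripper":30}
    - {"dx":0.0155,"dy":0,"dz":0.0014,"wx":0,"wy":-0.0556,"wz":0,"gripper":30}

```text
t: 3.7
tool_pos: [0.5515, -0.0171, 0.2377]
orientation: [[-0.128, 0.991, 0.025], [0.976, 0.131, -0.175], [-0.177, 0.002, -0.984]]
wrist_force: [-4.2, -3.8, 5.4]
width: 0.0355
```

```bash
python3 s.py
```

```text
t3.70 toolang 10.18 posang 8.77 r 0.0888 ax 0.0002 | Ft -4.10 Fr 4.75 Fax -4.66  M_ax -0.585  tauTCP -0.233 w 0.0355 vmax 0.575 M [ 1.126 -0.589  0.107]
```

Call:
servo_tool:
  steps:
    - {"dx":0.0039,"dy":0,"dz":0.0001,"wx":0,"wy":-0.0139,"wz":0,"gripper":30}
    - {"dx":0.0078,"dy":0,"dz":0.0003,"wx":0,"wy":-0.0278,"wz":0,"gripper":30}
    - {"dx":0.0116,"dy":0,"dz":0.0008,"wx":0,"wy":-0.0417,"wz":0,"gripper":30}
    - {"dx":0.0155,"dy":0,"dz":0.0014,"wx":0,"wy":-0.0556,"wz":0,"gripper":30}

```text
t: 4.03
tool_pos: [0.5495, -0.0019, 0.2339]
orientation: [[-0.122, 0.991, 0.047], [0.931, 0.131, -0.342], [-0.345, 0.002, -0.939]]
wrist_force: [-6.2, -3.2, 9.3]
width: 0.035
```

```bash
python3 s.py
```

```text
t4.03 toolang 20.18 posang 18.97 r 0.0888 ax 0.0002 | Ft -5.45 Fr 7.87 Fax -6.54  M_ax -0.790  tauTCP -0.323 w 0.0350 vmax 0.524 M [ 1.281 -0.795  0.107]
```

Call:
servo_tool:
  steps:
    - {"dx":0.0039,"dy":0,"dz":0.0001,"wx":0,"wy":-0.0139,"wz":0,"gripper":30}
    - {"dx":0.0078,"dy":0,"dz":0.0003,"wx":0,"wy":-0.0278,"wz":0,"gripper":30}
    - {"dx":0.0116,"dy":0,"dz":0.0008,"wx":0,"wy":-0.0417,"wz":0,"gripper":30}
    - {"dx":0.0155,"dy":0,"dz":0.0014,"wx":0,"wy":-0.0556,"wz":0,"gripper":30}

```text
t: 4.37
tool_pos: [0.5476, 0.0124, 0.2275]
orientation: [[-0.112, 0.991, 0.067], [0.857, 0.131, -0.498], [-0.503, 0.002, -0.864]]
wrist_force: [-5.6, -1.7, 11.7]
width: 0.0349
```

```bash
python3 s.py
```

```text
t4.37 toolang 30.20 posang 29.18 r 0.0888 ax 0.0002 | Ft -6.68 Fr 9.63 Fax -5.71  M_ax -1.149  tauTCP -0.573 w 0.0349 vmax 0.446 M [ 1.447 -1.154  0.098]
```

Call:
servo_tool:
  steps:
    - {"dx":-0.0039,"dy":0,"dz":0.0001,"wx":0,"wy":0.0139,"wz":0,"gripper":30}
    - {"dx":-0.0078,"dy":0,"dz":0.0003,"wx":0,"wy":0.0278,"wz":0,"gripper":30}
    - {"dx":-0.0116,"dy":0,"dz":0.0008,"wx":0,"wy":0.0417,"wz":0,"gripper":30}
    - {"dx":-0.0155,"dy":0,"dz":0.0014,"wx":0,"wy":0.0556,"wz":0,"gripper":30}

```text
t: 4.7
tool_pos: [0.5488, 0.0034, 0.2318]
orientation: [[-0.13, 0.99, 0.046], [0.933, 0.138, -0.333], [-0.336, -0.001, -0.942]]
wrist_force: [-5.2, 9.7, 0.4]
width: 0.035
```

```bash
python3 s.py
```

```text
t4.70 toolang 19.65 posang 22.69 r 0.0887 ax 0.0002 | Ft 9.54 Fr 3.85 Fax -3.87  M_ax 2.376  tauTCP 1.550 w 0.0350 vmax 0.510 M [ 1.046  2.38  -0.272]
```

Call:
servo_tool:
  steps:
    - {"dx":-0.0039,"dy":0,"dz":0.0001,"wx":0,"wy":0.0139,"wz":0,"gripper":30}
    - {"dx":-0.0078,"dy":0,"dz":0.0003,"wx":0,"wy":0.0278,"wz":0,"gripper":30}
    - {"dx":-0.0116,"dy":0,"dz":0.0008,"wx":0,"wy":0.0417,"wz":0,"gripper":30}
    - {"dx":-0.0155,"dy":0,"dz":0.0014,"wx":0,"wy":0.0556,"wz":0,"gripper":30}

```text
t: 5.03
tool_pos: [0.5508, -0.0115, 0.2365]
orientation: [[-0.136, 0.991, 0.023], [0.977, 0.138, -0.165], [-0.167, -0.0, -0.986]]
wrist_force: [-8.1, 10.7, 4.8]
width: 0.0349
```

```bash
python3 s.py
```

```text
t5.03 toolang 9.60 posang 12.49 r 0.0886 ax 0.0002 | Ft 10.78 Fr 6.70 Fax -6.56  M_ax 2.515  tauTCP 1.593 w 0.0349 vmax 0.567 M [ 1.437  2.52  -0.212]
```

Call:
servo_tool:
  steps:
    - {"dx":-0.0039,"dy":0,"dz":0.0001,"wx":0,"wy":0.0139,"wz":0,"gripper":30}
    - {"dx":-0.0078,"dy":0,"dz":0.0003,"wx":0,"wy":0.0278,"wz":0,"gripper":30}
    - {"dx":-0.0116,"dy":0,"dz":0.0008,"wx":0,"wy":0.0417,"wz":0,"gripper":30}
    - {"dx":-0.0155,"dy":0,"dz":0.0014,"wx":0,"wy":0.0556,"wz":0,"gripper":30}

```text
t: 5.37
tool_pos: [0.5529, -0.027, 0.2385]
orientation: [[-0.138, 0.99, -0.001], [0.99, 0.138, 0.008], [0.008, 0.0, -1.0]]
wrist_force: [-9.9, 11.2, 8.9]
width: 0.0349
```

```bash
python3 s.py
```

```text
t5.37 toolang -0.44 posang 2.26 r 0.0886 ax 0.0002 | Ft 12.55 Fr 8.85 Fax -8.28  M_ax 2.677  tauTCP 1.606 w 0.0349 vmax 0.588 M [ 1.714  2.684 -0.242]
```

Call:
servo_tool:
  steps:
    - {"dx":-0.0039,"dy":0,"dz":0.0001,"wx":0,"wy":0.0139,"wz":0,"gripper":30}
    - {"dx":-0.0078,"dy":0,"dz":0.0003,"wx":0,"wy":0.0278,"wz":0,"gripper":30}
    - {"dx":-0.0116,"dy":0,"dz":0.0008,"wx":0,"wy":0.0417,"wz":0,"gripper":30}
    - {"dx":-0.0155,"dy":0,"dz":0.0014,"wx":0,"wy":0.0556,"wz":0,"gripper":30}

```text
t: 5.7
tool_pos: [0.555, -0.0426, 0.2377]
orientation: [[-0.136, 0.99, -0.024], [0.974, 0.138, 0.18], [0.182, 0.001, -0.983]]
wrist_force: [-9.5, 10.7, 10.9]
width: 0.0353
```

```bash
python3 s.py
```

```text
t5.70 toolang -10.47 posang -7.93 r 0.0886 ax 0.0002 | Ft 13.73 Fr 8.55 Fax -7.90  M_ax 2.926  tauTCP 1.747 w 0.0353 vmax 0.562 M [ 1.678  2.933 -0.268]
```

Call:
servo_tool:
  steps:
    - {"dx":-0.0039,"dy":0,"dz":0.0001,"wx":0,"wy":0.0139,"wz":0,"gripper":30}
    - {"dx":-0.0078,"dy":0,"dz":0.0003,"wx":0,"wy":0.0278,"wz":0,"gripper":30}
    - {"dx":-0.0116,"dy":0,"dz":0.0008,"wx":0,"wy":0.0417,"wz":0,"gripper":30}
    - {"dx":-0.0155,"dy":0,"dz":0.0014,"wx":0,"wy":0.0556,"wz":0,"gripper":30}

```text
t: 6.03
tool_pos: [0.557, -0.0581, 0.234]
orientation: [[-0.129, 0.991, -0.046], [0.928, 0.137, 0.347], [0.35, 0.001, -0.937]]
wrist_force: [-7.6, 8.4, 11.2]
width: 0.0346
```

```bash
python3 s.py
```

```text
t6.03 toolang -20.47 posang -18.36 r 0.0885 ax 0.0001 | Ft 12.68 Fr 7.27 Fax -6.40  M_ax 2.949  tauTCP 1.853 w 0.0346 vmax 0.490 M [1.477 2.954 0.198]
```

Call:
servo_tool:
  steps:
    - {"dx":-0.0039,"dy":0,"dz":0.0001,"wx":0,"wy":0.0139,"wz":0,"gripper":30}
    - {"dx":-0.0078,"dy":0,"dz":0.0003,"wx":0,"wy":0.0278,"wz":0,"gripper":30}
    - {"dx":-0.0116,"dy":0,"dz":0.0008,"wx":0,"wy":0.0417,"wz":0,"gripper":30}
    - {"dx":-0.0155,"dy":0,"dz":0.0014,"wx":0,"wy":0.0556,"wz":0,"gripper":30}

```text
t: 6.37
tool_pos: [0.559, -0.0728, 0.2275]
orientation: [[-0.119, 0.991, -0.068], [0.854, 0.136, 0.502], [0.507, 0.002, -0.862]]
wrist_force: [-7.0, 7.5, 10.6]
width: 0.0351
```

```bash
python3 s.py
```

```text
t6.37 toolang -30.43 posang -28.81 r 0.0885 ax 0.0001 | Ft 12.61 Fr 4.93 Fax -5.88  M_ax 2.688  tauTCP 1.586 w 0.0351 vmax 0.437 M [1.17  2.692 0.297]
```

Call:
servo_tool:
  steps:
    - {"dx":0.0039,"dy":0,"dz":0.0001,"wx":0,"wy":-0.0139,"wz":0,"gripper":30}
    - {"dx":0.0078,"dy":0,"dz":0.0003,"wx":0,"wy":-0.0278,"wz":0,"gripper":30}
    - {"dx":0.0116,"dy":0,"dz":0.0008,"wx":0,"wy":-0.0417,"wz":0,"gripper":30}
    - {"dx":0.0155,"dy":0,"dz":0.0014,"wx":0,"wy":-0.0556,"wz":0,"gripper":30}

```text
t: 6.7
tool_pos: [0.5577, -0.0636, 0.2318]
orientation: [[-0.123, 0.992, -0.043], [0.933, 0.13, 0.335], [0.337, 0.001, -0.941]]
wrist_force: [0.4, -5.9, -4.0]
width: 0.0351
```

```bash
python3 s.py
```

```text
t6.70 toolang -19.72 posang -22.18 r 0.0884 ax 0.0001 | Ft -6.91 Fr -1.77 Fax -0.36  M_ax -1.560  tauTCP -0.944 w 0.0351 vmax 0.485 M [-0.049 -1.56   0.135]
```

Call:
servo_tool:
  steps:
    - {"dx":0.0039,"dy":0,"dz":0.0001,"wx":0,"wy":-0.0139,"wz":0,"gripper":30}
    - {"dx":0.0078,"dy":0,"dz":0.0003,"wx":0,"wy":-0.0278,"wz":0,"gripper":30}
    - {"dx":0.0116,"dy":0,"dz":0.0008,"wx":0,"wy":-0.0417,"wz":0,"gripper":30}
    - {"dx":0.0155,"dy":0,"dz":0.0014,"wx":0,"wy":-0.0556,"wz":0,"gripper":30}

```text
t: 7.03
tool_pos: [0.5558, -0.0488, 0.2364]
orientation: [[-0.128, 0.992, -0.02], [0.977, 0.13, 0.167], [0.169, 0.002, -0.986]]
wrist_force: [-0.4, -6.9, -0.1]
width: 0.0346
```

```bash
python3 s.py
```

```text
t7.03 toolang -9.70 posang -12.08 r 0.0884 ax 0.0001 | Ft -6.74 Fr 1.05 Fax -1.27  M_ax -1.510  tauTCP -0.919 w 0.0346 vmax 0.551 M [ 0.282 -1.512  0.098]
```

Call:
servo_tool:
  steps:
    - {"dx":0.0039,"dy":0,"dz":0.0001,"wx":0,"wy":-0.0139,"wz":0,"gripper":30}
    - {"dx":0.0078,"dy":0,"dz":0.0003,"wx":0,"wy":-0.0278,"wz":0,"gripper":30}
    - {"dx":0.0116,"dy":0,"dz":0.0008,"wx":0,"wy":-0.0417,"wz":0,"gripper":30}
    - {"dx":0.0155,"dy":0,"dz":0.0014,"wx":0,"wy":-0.0556,"wz":0,"gripper":30}

```text
t: 7.37
tool_pos: [0.5538, -0.0336, 0.2384]
orientation: [[-0.13, 0.992, 0.003], [0.992, 0.13, -0.005], [-0.005, 0.002, -1.0]]
wrist_force: [-2.8, -6.8, 2.3]
width: 0.0353
```

```bash
python3 s.py
```

```text
t7.37 toolang 0.28 posang -2.05 r 0.0884 ax 0.0001 | Ft -6.40 Fr 2.32 Fax -3.70  M_ax -1.375  tauTCP -0.819 w 0.0353 vmax 0.587 M [ 0.627 -1.377  0.03 ]
```

Call:
servo_tool:
  steps:
    - {"dx":0.0039,"dy":0,"dz":0.0001,"wx":0,"wy":-0.0139,"wz":0,"gripper":30}
    - {"dx":0.0078,"dy":0,"dz":0.0003,"wx":0,"wy":-0.0278,"wz":0,"gripper":30}
    - {"dx":0.0116,"dy":0,"dz":0.0008,"wx":0,"wy":-0.0417,"wz":0,"gripper":30}
    - {"dx":0.0155,"dy":0,"dz":0.0014,"wx":0,"wy":-0.0556,"wz":0,"gripper":30}

```text
t: 7.7
tool_pos: [0.5517, -0.0182, 0.2376]
orientation: [[-0.127, 0.992, 0.026], [0.976, 0.13, -0.176], [-0.178, 0.002, -0.984]]
wrist_force: [-3.7, -6.4, 7.5]
width: 0.0349
```

```bash
python3 s.py
```

```text
t7.70 toolang 10.26 posang 8.07 r 0.0884 ax 0.0002 | Ft -7.13 Fr 6.33 Fax -4.44  M_ax -1.545  tauTCP -0.939 w 0.0349 vmax 0.573 M [ 1.035 -1.55  -0.045]
```

Call:
servo_tool:
  steps:
    - {"dx":0.0039,"dy":0,"dz":0.0001,"wx":0,"wy":-0.0139,"wz":0,"gripper":30}
    - {"dx":0.0078,"dy":0,"dz":0.0003,"wx":0,"wy":-0.0278,"wz":0,"gripper":30}
    - {"dx":0.0116,"dy":0,"dz":0.0008,"wx":0,"wy":-0.0417,"wz":0,"gripper":30}
    - {"dx":0.0155,"dy":0,"dz":0.0014,"wx":0,"wy":-0.0556,"wz":0,"gripper":30}

```text
t: 8.03
tool_pos: [0.5497, -0.003, 0.234]
orientation: [[-0.121, 0.992, 0.047], [0.93, 0.13, -0.343], [-0.346, 0.002, -0.938]]
wrist_force: [-6.4, -5.4, 12.2]
width: 0.035
```

```bash
python3 s.py
```

```text
t8.03 toolang 20.26 posang 18.24 r 0.0884 ax 0.0002 | Ft -8.48 Fr 9.90 Fax -7.02  M_ax -1.790  tauTCP -1.074 w 0.0350 vmax 0.522 M [ 1.382 -1.797 -0.077]
```

Call:
servo_tool:
  steps:
    - {"dx":0.0039,"dy":0,"dz":0.0001,"wx":0,"wy":-0.0139,"wz":0,"gripper":30}
    - {"dx":0.0078,"dy":0,"dz":0.0003,"wx":0,"wy":-0.0278,"wz":0,"gripper":30}
    - {"dx":0.0116,"dy":0,"dz":0.0008,"wx":0,"wy":-0.0417,"wz":0,"gripper":30}
    - {"dx":0.0155,"dy":0,"dz":0.0014,"wx":0,"wy":-0.0556,"wz":0,"gripper":30}

```text
t: 8.37
tool_pos: [0.5478, 0.0113, 0.2277]
orientation: [[-0.111, 0.992, 0.067], [0.856, 0.13, -0.5], [-0.504, 0.002, -0.864]]
wrist_force: [-8.7, -4.2, 15.6]
width: 0.0353
```

```bash
python3 s.py
```

```text
t8.37 toolang 30.28 posang 28.50 r 0.0884 ax 0.0003 | Ft -10.53 Fr 11.91 Fax -9.10  M_ax -2.237  tauTCP -1.343 w 0.0353 vmax 0.447 M [ 1.530e+00 -2.244e+00 -1.000e-03]
```

Call:
servo_tool:
  steps:
    - {"dx":0,"dy":0,"dz":0,"wx":0,"wy":0,"wz":0,"gripper":60}
    - {"dx":0,"dy":0,"dz":0,"wx":0,"wy":0,"wz":0,"gripper":60}
    - {"dx":0,"dy":0,"dz":0,"wx":0,"wy":0,"wz":0,"gripper":60}
    - {"dx":0,"dy":0,"dz":-0.01,"wx":0,"wy":0,"wz":0,"gripper":60}
    - {"dx":0,"dy":0,"dz":-0.03,"wx":0,"wy":0,"wz":0,"gripper":60}
    - {"dx":0,"dy":0,"dz":-0.045,"wx":0,"wy":0,"wz":0,"gripper":60}
    - {"dx":0,"dy":0,"dz":-0.045,"wx":0,"wy":0,"wz":0,"gripper":60}
    - {"dx":0,"dy":0,"dz":-0.045,"wx":0,"wy":0,"wz":0,"gripper":60}

```text
t: 9.03
tool_pos: [0.5449, 0.036, 0.2646]
orientation: [[-0.114, 0.991, 0.068], [0.859, 0.133, -0.494], [-0.499, 0.002, -0.867]]
wrist_force: [0.7, -0.5, -0.6]
width: 0.0599
```

```bash
python3 s.py
python3 - <<'E'
from h import *
ps,ds=imaging.capture("scene"); cv2.imwrite("pics/s2.png",cv2.resize(ps[140:300,180:360],None,fx=4,fy=3.7)[:,:,::-1])
hsv=cv2.cvtColor(ps,cv2.COLOR_RGB2HSV)
mm=(hsv[...,0]>10)&(hsv[...,0]<30)&(hsv[...,1]>110)&(hsv[...,2]>60)
mm[:150]=0;mm[270:]=0;mm[:,:210]=0;mm[:,330:]=0
uv=np.argwhere(mm).mean(0)[::-1]; print(mm.sum(),uv)
for o in (.018,.021,.024): print(plugang(uv,o), plugang((284.6,208.4),o))
E
```

```text
t9.03 toolang 29.94 posang 30.30 r 0.1327 ax 0.0007 | Ft -0.19 Fr -0.80 Fax 0.59  M_ax 0.534  tauTCP 0.558 w 0.0599 vmax 0.035 M [-0.016  0.534  0.043]
14 [282.78571429 218.21428571]
(np.float64(123.74408072562728), np.float64(0.06229654678020046)) (np.float64(94.41203360495489), np.float64(0.05877467231286933))
(np.float64(122.35192361793993), np.float64(0.057483866397378014)) (np.float64(90.85697902289786), np.float64(0.0553325350976945))
(np.float64(120.70654673871304), np.float64(0.05271130790013355)) (np.float64(86.84816662819644), np.float64(0.05213104786789903))
```

View pics/s2.png

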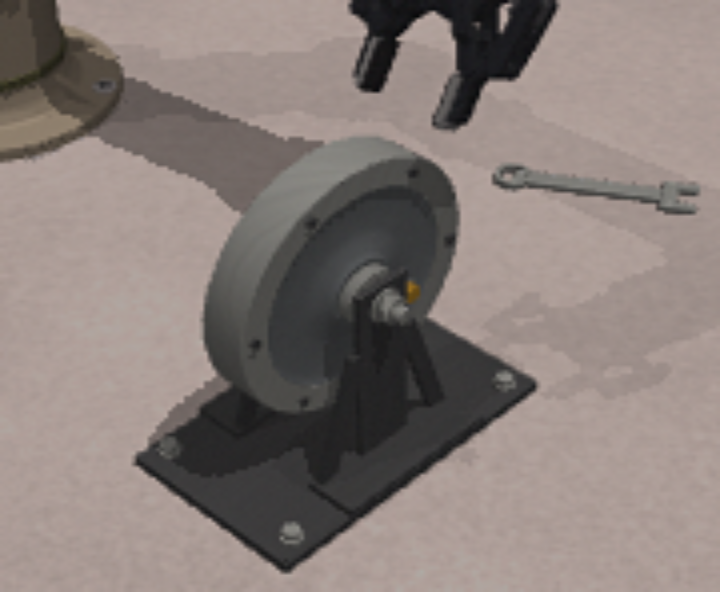

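The scene picture shows the plug moved down to about (283,218), so the wheel turned about +29°. The fingers are clear of the rim. Free-air force is near zero when tilted, so force readings can be trusted.

Call:
servo_tool:
  steps:
    - {"dx":-0.0162,"dy":0,"dz":0.001,"wx":0,"wy":0.0389,"wz":0,"gripper":60}
    - {"dx":-0.0323,"dy":0,"dz":0.004,"wx":0,"wy":0.0778,"wz":0,"gripper":60}
    - {"dx":-0.0477,"dy":0,"dz":0.0088,"wx":0,"wy":0.1167,"wz":0,"gripper":60}
    - {"dx":-0.0624,"dy":0,"dz":0.0155,"wx":0,"wy":0.1556,"wz":0,"gripper":60}
    - {"dx":-0.0763,"dy":0,"dz":0.0241,"wx":0,"wy":0.1944,"wz":0,"gripper":60}
    - {"dx":-0.089,"dy":0,"dz":0.0342,"wx":0,"wy":0.2333,"wz":0,"gripper":60}
    - {"dx":-0.1005,"dy":0,"dz":0.0459,"wx":0,"wy":0.2722,"wz":0,"gripper":60}
    - {"dx":-0.1105,"dy":0,"dz":0.059,"wx":0,"wy":0.3111,"wz":0,"gripper":60}

```text
t: 9.75
tool_pos: [0.5614, -0.0905, 0.2691]
orientation: [[-0.12, 0.991, -0.053], [0.889, 0.131, 0.439], [0.443, 0.005, -0.897]]
wrist_force: [0.1, 0.2, -0.4]
width: 0.0598
```

Call:
servo_tool:
  steps:
    - {"dx":-0.009,"dy":0,"dz":0.0003,"wx":0,"wy":0.0222,"wz":0,"gripper":60}
    - {"dx":-0.009,"dy":0,"dz":0.0003,"wx":0,"wy":0.0222,"wz":0,"gripper":60}
    - {"dx":-0.009,"dy":0,"dz":0.0003,"wx":0,"wy":0.0222,"wz":0,"gripper":60}
    - {"dx":-0.009,"dy":0,"dz":0.0003,"wx":0,"wy":0.0222,"wz":0,"gripper":60}

```text
t: 10.08
tool_pos: [0.562, -0.0961, 0.2634]
orientation: [[-0.115, 0.991, -0.067], [0.859, 0.133, 0.494], [0.499, -0.001, -0.867]]
wrist_force: [0.0, 1.1, 0.9]
width: 0.0597
```

```bash
python3 s.py;  python3 -c "
from h import *
print(delta(*pose(-30,.0885)))"
```

```text
t10.08 toolang -29.92 posang -30.29 r 0.1313 ax -0.0000 | Ft 1.41 Fr 0.24 Fax 0.17  M_ax -0.481  tauTCP -0.667 w 0.0597 vmax 0.040 M [ 0.024 -0.481 -0.002]
(array([0.0007, 0.    , 0.0428]), array([ 0.    ,  0.0004, -0.0004]))
```

Descend radially and pinch.

Call:
servo_tool:
  steps:
    - {"dx":0,"dy":0,"dz":0.015,"wx":0,"wy":0,"wz":0,"gripper":60}
    - {"dx":0,"dy":0,"dz":0.03,"wx":0,"wy":0,"wz":0,"gripper":60}
    - {"dx":0,"dy":0,"dz":0.0425,"wx":0,"wy":0,"wz":0,"gripper":60}
    - {"dx":0,"dy":0,"dz":0.0425,"wx":0,"wy":0,"wz":0,"gripper":60}
    - {"dx":0,"dy":0,"dz":0.0425,"wx":0,"wy":0,"wz":0,"gripper":30}
    - {"dx":0,"dy":0,"dz":0.0425,"wx":0,"wy":0,"wz":0,"gripper":30}
    - {"dx":0,"dy":0,"dz":0.0425,"wx":0,"wy":0,"wz":0,"gripper":30}
    - {"dx":0,"dy":0,"dz":0.0425,"wx":0,"wy":0,"wz":0,"gripper":30}

```text
t: 10.75
tool_pos: [0.5593, -0.0751, 0.2281]
orientation: [[-0.116, 0.991, -0.066], [0.858, 0.134, 0.496], [0.5, 0.001, -0.866]]
wrist_force: [-2.6, 2.3, 6.2]
width: 0.035
```

Call:
servo_tool:
  steps:
    - {"dx":0,"dy":0,"dz":0,"wx":0,"wy":0,"wz":0,"gripper":30}
    - {"dx":0,"dy":0,"dz":0,"wx":0,"wy":0,"wz":0,"gripper":30}

```text
t: 10.92
tool_pos: [0.5593, -0.0751, 0.2281]
orientation: [[-0.116, 0.991, -0.066], [0.858, 0.133, 0.496], [0.5, 0.001, -0.866]]
wrist_force: [-3.1, 2.4, 6.1]
width: 0.0352
```

```bash
python3 s.py
```

```text
t10.92 toolang -30.01 posang -29.94 r 0.0901 ax 0.0000 | Ft 5.49 Fr 3.87 Fax -2.73  M_ax 0.635  tauTCP 0.140 w 0.0352 vmax 0.002 M [0.71  0.635 0.043]
```

Call:
servo_tool:
  steps:
    - {"dx":0.0039,"dy":0,"dz":0.0001,"wx":0,"wy":-0.0139,"wz":0,"gripper":30}
    - {"dx":0.0078,"dy":0,"dz":0.0003,"wx":0,"wy":-0.0278,"wz":0,"gripper":30}
    - {"dx":0.0116,"dy":0,"dz":0.0008,"wx":0,"wy":-0.0417,"wz":0,"gripper":30}
    - {"dx":0.0155,"dy":0,"dz":0.0014,"wx":0,"wy":-0.0556,"wz":0,"gripper":30}

```text
t: 11.25
tool_pos: [0.5576, -0.0625, 0.2342]
orientation: [[-0.124, 0.991, -0.043], [0.933, 0.131, 0.336], [0.339, 0.001, -0.941]]
wrist_force: [-1.9, -0.2, 1.4]
width: 0.0349
```

```bash
python3 s.py
```

```text
t11.25 toolang -19.79 posang -20.99 r 0.0902 ax 0.0001 | Ft 0.52 Fr 1.31 Fax -1.88  M_ax -0.090  tauTCP -0.140 w 0.0349 vmax 0.502 M [ 0.421 -0.092  0.136]
```

Call:
servo_tool:
  steps:
    - {"dx":0.0039,"dy":0,"dz":0.0001,"wx":0,"wy":-0.0139,"wz":0,"gripper":30}
    - {"dx":0.0078,"dy":0,"dz":0.0003,"wx":0,"wy":-0.0278,"wz":0,"gripper":30}
    - {"dx":0.0116,"dy":0,"dz":0.0008,"wx":0,"wy":-0.0417,"wz":0,"gripper":30}
    - {"dx":0.0155,"dy":0,"dz":0.0014,"wx":0,"wy":-0.0556,"wz":0,"gripper":30}

```text
t: 11.58
tool_pos: [0.5556, -0.0475, 0.2386]
orientation: [[-0.129, 0.991, -0.02], [0.977, 0.131, 0.169], [0.17, 0.002, -0.985]]
wrist_force: [-2.6, -1.3, 3.8]
width: 0.0351
```

```bash
python3 s.py
```

```text
t11.58 toolang -9.79 posang -10.97 r 0.0902 ax 0.0001 | Ft -0.31 Fr 3.87 Fax -2.79  M_ax 0.041  tauTCP 0.062 w 0.0351 vmax 0.549 M [0.78  0.039 0.168]
```

Call:
servo_tool:
  steps:
    - {"dx":0.0039,"dy":0,"dz":0.0001,"wx":0,"wy":-0.0139,"wz":0,"gripper":30}
    - {"dx":0.0078,"dy":0,"dz":0.0003,"wx":0,"wy":-0.0278,"wz":0,"gripper":30}
    - {"dx":0.0116,"dy":0,"dz":0.0008,"wx":0,"wy":-0.0417,"wz":0,"gripper":30}
    - {"dx":0.0155,"dy":0,"dz":0.0014,"wx":0,"wy":-0.0556,"wz":0,"gripper":30}

```text
t: 11.92
tool_pos: [0.5535, -0.032, 0.2402]
orientation: [[-0.131, 0.991, 0.002], [0.991, 0.131, -0.003], [-0.003, 0.002, -1.0]]
wrist_force: [-4.9, -0.2, 6.3]
width: 0.0349
```

```bash
python3 s.py
```

```text
t11.92 toolang 0.18 posang -0.99 r 0.0902 ax 0.0001 | Ft 0.39 Fr 6.26 Fax -4.87  M_ax 0.182  tauTCP 0.134 w 0.0349 vmax 0.584 M [1.175 0.178 0.118]
```

Call:
servo_tool:
  steps:
    - {"dx":0.0039,"dy":0,"dz":0.0001,"wx":0,"wy":-0.0139,"wz":0,"gripper":30}
    - {"dx":0.0078,"dy":0,"dz":0.0003,"wx":0,"wy":-0.0278,"wz":0,"gripper":30}
    - {"dx":0.0116,"dy":0,"dz":0.0008,"wx":0,"wy":-0.0417,"wz":0,"gripper":30}
    - {"dx":0.0155,"dy":0,"dz":0.0014,"wx":0,"wy":-0.0556,"wz":0,"gripper":30}

```text
t: 12.25
tool_pos: [0.5515, -0.0164, 0.2391]
orientation: [[-0.129, 0.991, 0.025], [0.976, 0.131, -0.175], [-0.176, 0.002, -0.984]]
wrist_force: [-6.3, -0.1, 9.7]
width: 0.035
```

```bash
python3 s.py
```

```text
t12.25 toolang 10.16 posang 9.05 r 0.0902 ax 0.0002 | Ft -0.96 Fr 9.72 Fax -6.19  M_ax 0.210  tauTCP 0.278 w 0.0350 vmax 0.569 M [1.586 0.205 0.087]
```

Call:
servo_tool:
  steps:
    - {"dx":0.0039,"dy":0,"dz":0.0001,"wx":0,"wy":-0.0139,"wz":0,"gripper":30}
    - {"dx":0.0078,"dy":0,"dz":0.0003,"wx":0,"wy":-0.0278,"wz":0,"gripper":30}
    - {"dx":0.0116,"dy":0,"dz":0.0008,"wx":0,"wy":-0.0417,"wz":0,"gripper":30}
    - {"dx":0.0155,"dy":0,"dz":0.0014,"wx":0,"wy":-0.0556,"wz":0,"gripper":30}

```text
t: 12.58
tool_pos: [0.5495, -0.0011, 0.2352]
orientation: [[-0.123, 0.991, 0.047], [0.931, 0.131, -0.341], [-0.344, 0.002, -0.939]]
wrist_force: [-9.6, 2.2, 12.8]
width: 0.0347
```

```bash
python3 s.py
```

```text
t12.58 toolang 20.15 posang 19.15 r 0.0902 ax 0.0002 | Ft -1.19 Fr 13.17 Fax -9.18  M_ax -0.001  tauTCP 0.083 w 0.0347 vmax 0.511 M [ 1.921 -0.007  0.038]
```

Call:
servo_tool:
  steps:
    - {"dx":0.0039,"dy":0,"dz":0.0001,"wx":0,"wy":-0.0139,"wz":0,"gripper":30}
    - {"dx":0.0078,"dy":0,"dz":0.0003,"wx":0,"wy":-0.0278,"wz":0,"gripper":30}
    - {"dx":0.0116,"dy":0,"dz":0.0008,"wx":0,"wy":-0.0417,"wz":0,"gripper":30}
    - {"dx":0.0155,"dy":0,"dz":0.0014,"wx":0,"wy":-0.0556,"wz":0,"gripper":30}

```text
t: 12.92
tool_pos: [0.5475, 0.0133, 0.2286]
orientation: [[-0.113, 0.991, 0.067], [0.857, 0.131, -0.498], [-0.502, 0.002, -0.865]]
wrist_force: [-10.8, 4.5, 15.4]
width: 0.0352
```

```bash
python3 s.py
```

```text
t12.92 toolang 30.16 posang 29.34 r 0.0902 ax 0.0003 | Ft -2.70 Fr 16.31 Fax -10.09  M_ax -0.309  tauTCP -0.089 w 0.0352 vmax 0.429 M [ 2.151 -0.316  0.139]
```

Call:
servo_tool:
  steps:
    - {"dx":-0.0039,"dy":0,"dz":0.0001,"wx":0,"wy":0.0139,"wz":0,"gripper":30}
    - {"dx":-0.0078,"dy":0,"dz":0.0003,"wx":0,"wy":0.0278,"wz":0,"gripper":30}
    - {"dx":-0.0116,"dy":0,"dz":0.0008,"wx":0,"wy":0.0417,"wz":0,"gripper":30}
    - {"dx":-0.0155,"dy":0,"dz":0.0014,"wx":0,"wy":0.0556,"wz":0,"gripper":30}

```text
t: 13.25
tool_pos: [0.5488, 0.0036, 0.2332]
orientation: [[-0.13, 0.991, 0.046], [0.933, 0.137, -0.333], [-0.336, -0.001, -0.942]]
wrist_force: [-9.8, 13.5, 5.1]
width: 0.0346
```

```bash
python3 s.py
```

```text
t13.25 toolang 19.66 posang 22.45 r 0.0900 ax 0.0002 | Ft 12.14 Fr 9.78 Fax -7.82  M_ax 2.773  tauTCP 1.726 w 0.0346 vmax 0.497 M [ 1.626  2.778 -0.21 ]
```

Call:
servo_tool:
  steps:
    - {"dx":-0.0039,"dy":0,"dz":0.0001,"wx":0,"wy":0.0139,"wz":0,"gripper":30}
    - {"dx":-0.0078,"dy":0,"dz":0.0003,"wx":0,"wy":0.0278,"wz":0,"gripper":30}
    - {"dx":-0.0116,"dy":0,"dz":0.0008,"wx":0,"wy":0.0417,"wz":0,"gripper":30}
    - {"dx":-0.0155,"dy":0,"dz":0.0014,"wx":0,"wy":0.0556,"wz":0,"gripper":30}

```text
t: 13.58
tool_pos: [0.5508, -0.0114, 0.238]
orientation: [[-0.135, 0.991, 0.023], [0.977, 0.137, -0.165], [-0.167, 0.0, -0.986]]
wrist_force: [-10.6, 13.0, 7.8]
width: 0.0351
```

```bash
python3 s.py
```

```text
t13.58 toolang 9.61 posang 12.32 r 0.0900 ax 0.0002 | Ft 12.89 Fr 10.05 Fax -8.76  M_ax 2.907  tauTCP 1.794 w 0.0351 vmax 0.561 M [ 1.866  2.913 -0.182]
```

Call:
servo_tool:
  steps:
    - {"dx":-0.0039,"dy":0,"dz":0.0001,"wx":0,"wy":0.0139,"wz":0,"gripper":30}
    - {"dx":-0.0078,"dy":0,"dz":0.0003,"wx":0,"wy":0.0278,"wz":0,"gripper":30}
    - {"dx":-0.0116,"dy":0,"dz":0.0008,"wx":0,"wy":0.0417,"wz":0,"gripper":30}
    - {"dx":-0.0155,"dy":0,"dz":0.0014,"wx":0,"wy":0.0556,"wz":0,"gripper":30}

```text
t: 13.92
tool_pos: [0.5529, -0.0271, 0.2399]
orientation: [[-0.137, 0.991, -0.0], [0.991, 0.137, 0.007], [0.007, 0.001, -1.0]]
wrist_force: [-12.2, 11.3, 11.7]
width: 0.0348
```

```bash
python3 s.py
```

```text
t13.92 toolang -0.42 posang 2.16 r 0.0900 ax 0.0002 | Ft 12.94 Fr 11.58 Fax -10.48  M_ax 3.006  tauTCP 1.893 w 0.0348 vmax 0.582 M [ 1.998  3.013 -0.252]
```

Call:
servo_tool:
  steps:
    - {"dx":-0.0039,"dy":0,"dz":0.0001,"wx":0,"wy":0.0139,"wz":0,"gripper":30}
    - {"dx":-0.0078,"dy":0,"dz":0.0003,"wx":0,"wy":0.0278,"wz":0,"gripper":30}
    - {"dx":-0.0116,"dy":0,"dz":0.0008,"wx":0,"wy":0.0417,"wz":0,"gripper":30}
    - {"dx":-0.0155,"dy":0,"dz":0.0014,"wx":0,"wy":0.0556,"wz":0,"gripper":30}

```text
t: 14.25
tool_pos: [0.5551, -0.0429, 0.2391]
orientation: [[-0.135, 0.991, -0.024], [0.974, 0.137, 0.18], [0.181, 0.001, -0.983]]
wrist_force: [-12.0, 11.3, 13.6]
width: 0.0351
```

```bash
python3 s.py
```

```text
t14.25 toolang -10.43 posang -7.99 r 0.0900 ax 0.0002 | Ft 15.09 Fr 11.10 Fax -10.35  M_ax 3.171  tauTCP 1.859 w 0.0351 vmax 0.558 M [ 1.901  3.178 -0.206]
```

Call:
servo_tool:
  steps:
    - {"dx":-0.0039,"dy":0,"dz":0.0001,"wx":0,"wy":0.0139,"wz":0,"gripper":30}
    - {"dx":-0.0078,"dy":0,"dz":0.0003,"wx":0,"wy":0.0278,"wz":0,"gripper":30}
    - {"dx":-0.0116,"dy":0,"dz":0.0008,"wx":0,"wy":0.0417,"wz":0,"gripper":30}
    - {"dx":-0.0155,"dy":0,"dz":0.0014,"wx":0,"wy":0.0556,"wz":0,"gripper":30}

```text
t: 14.58
tool_pos: [0.5571, -0.0582, 0.2355]
orientation: [[-0.129, 0.991, -0.046], [0.928, 0.137, 0.346], [0.349, 0.002, -0.937]]
wrist_force: [-10.1, 10.8, 13.7]
width: 0.0347
```

```bash
python3 s.py
```

```text
t14.58 toolang -20.44 posang -18.13 r 0.0900 ax 0.0001 | Ft 16.09 Fr 8.65 Fax -8.53  M_ax 3.305  tauTCP 1.892 w 0.0347 vmax 0.496 M [ 1.648  3.311 -0.181]
```

Call:
servo_tool:
  steps:
    - {"dx":-0.0039,"dy":0,"dz":0.0001,"wx":0,"wy":0.0139,"wz":0,"gripper":30}
    - {"dx":-0.0078,"dy":0,"dz":0.0003,"wx":0,"wy":0.0278,"wz":0,"gripper":30}
    - {"dx":-0.0116,"dy":0,"dz":0.0008,"wx":0,"wy":0.0417,"wz":0,"gripper":30}
    - {"dx":-0.0155,"dy":0,"dz":0.0014,"wx":0,"wy":0.0556,"wz":0,"gripper":30}

```text
t: 14.92
tool_pos: [0.559, -0.0727, 0.2292]
orientation: [[-0.119, 0.991, -0.067], [0.854, 0.137, 0.502], [0.506, 0.003, -0.862]]
wrist_force: [-9.1, 9.4, 14.0]
width: 0.0349
```

```bash
python3 s.py
```

```text
t14.92 toolang -30.43 posang -28.24 r 0.0899 ax 0.0001 | Ft 16.24 Fr 6.76 Fax -7.67  M_ax 3.257  tauTCP 1.824 w 0.0349 vmax 0.457 M [ 1.371  3.263 -0.165]
```

Call:
servo_tool:
  steps:
    - {"dx":0.0039,"dy":0,"dz":0.0001,"wx":0,"wy":-0.0139,"wz":0,"gripper":30}
    - {"dx":0.0078,"dy":0,"dz":0.0003,"wx":0,"wy":-0.0278,"wz":0,"gripper":30}
    - {"dx":0.0116,"dy":0,"dz":0.0008,"wx":0,"wy":-0.0417,"wz":0,"gripper":30}
    - {"dx":0.0155,"dy":0,"dz":0.0014,"wx":0,"wy":-0.0556,"wz":0,"gripper":30}

```text
t: 15.25
tool_pos: [0.5577, -0.0631, 0.2336]
orientation: [[-0.123, 0.991, -0.043], [0.933, 0.13, 0.335], [0.338, 0.001, -0.941]]
wrist_force: [-0.9, -2.1, 0.6]
width: 0.0353
```

```bash
python3 s.py
```

```text
t15.25 toolang -19.74 posang -21.48 r 0.0899 ax 0.0001 | Ft -1.62 Fr 1.24 Fax -1.13  M_ax -0.546  tauTCP -0.404 w 0.0353 vmax 0.507 M [ 0.281 -0.547  0.106]
```

Call:
servo_tool:
  steps:
    - {"dx":0.0039,"dy":0,"dz":0.0001,"wx":0,"wy":-0.0139,"wz":0,"gripper":30}
    - {"dx":0.0078,"dy":0,"dz":0.0003,"wx":0,"wy":-0.0278,"wz":0,"gripper":30}
    - {"dx":0.0116,"dy":0,"dz":0.0008,"wx":0,"wy":-0.0417,"wz":0,"gripper":30}
    - {"dx":0.0155,"dy":0,"dz":0.0014,"wx":0,"wy":-0.0556,"wz":0,"gripper":30}

```text
t: 15.58
tool_pos: [0.5557, -0.0482, 0.2381]
orientation: [[-0.129, 0.991, -0.02], [0.977, 0.13, 0.168], [0.169, 0.002, -0.986]]
wrist_force: [-1.6, -2.5, 3.2]
width: 0.0352
```

```bash
python3 s.py
```

```text
t15.58 toolang -9.74 posang -11.47 r 0.0899 ax 0.0001 | Ft -1.65 Fr 3.57 Fax -1.94  M_ax -0.415  tauTCP -0.277 w 0.0352 vmax 0.549 M [ 0.627 -0.417  0.094]
```

Call:
servo_tool:
  steps:
    - {"dx":0.0039,"dy":0,"dz":0.0001,"wx":0,"wy":-0.0139,"wz":0,"gripper":30}
    - {"dx":0.0078,"dy":0,"dz":0.0003,"wx":0,"wy":-0.0278,"wz":0,"gripper":30}
    - {"dx":0.0116,"dy":0,"dz":0.0008,"wx":0,"wy":-0.0417,"wz":0,"gripper":30}
    - {"dx":0.0155,"dy":0,"dz":0.0014,"wx":0,"wy":-0.0556,"wz":0,"gripper":30}

```text
t: 15.92
tool_pos: [0.5537, -0.0328, 0.2399]
orientation: [[-0.13, 0.991, 0.003], [0.991, 0.13, -0.004], [-0.004, 0.002, -1.0]]
wrist_force: [-4.3, -2.5, 7.1]
width: 0.0348
```

```bash
python3 s.py
```

```text
t15.92 toolang 0.23 posang -1.47 r 0.0899 ax 0.0001 | Ft -1.98 Fr 7.14 Fax -4.63  M_ax -0.356  tauTCP -0.199 w 0.0348 vmax 0.583 M [ 1.095 -0.36   0.051]
```

Call:
servo_tool:
  steps:
    - {"dx":0.0039,"dy":0,"dz":0.0001,"wx":0,"wy":-0.0139,"wz":0,"gripper":30}
    - {"dx":0.0078,"dy":0,"dz":0.0003,"wx":0,"wy":-0.0278,"wz":0,"gripper":30}
    - {"dx":0.0116,"dy":0,"dz":0.0008,"wx":0,"wy":-0.0417,"wz":0,"gripper":30}
    - {"dx":0.0155,"dy":0,"dz":0.0014,"wx":0,"wy":-0.0556,"wz":0,"gripper":30}

```text
t: 16.25
tool_pos: [0.5516, -0.0172, 0.2389]
orientation: [[-0.128, 0.991, 0.025], [0.976, 0.13, -0.175], [-0.177, 0.002, -0.984]]
wrist_force: [-8.1, -1.9, 10.7]
width: 0.035
```

```bash
python3 s.py
```

```text
t16.25 toolang 10.21 posang 8.59 r 0.0899 ax 0.0002 | Ft -2.69 Fr 10.36 Fax -8.21  M_ax -0.296  tauTCP -0.083 w 0.0350 vmax 0.569 M [ 1.595 -0.302  0.006]
```

Call:
servo_tool:
  steps:
    - {"dx":0.0039,"dy":0,"dz":0.0001,"wx":0,"wy":-0.0139,"wz":0,"gripper":30}
    - {"dx":0.0078,"dy":0,"dz":0.0003,"wx":0,"wy":-0.0278,"wz":0,"gripper":30}
    - {"dx":0.0116,"dy":0,"dz":0.0008,"wx":0,"wy":-0.0417,"wz":0,"gripper":30}
    - {"dx":0.0155,"dy":0,"dz":0.0014,"wx":0,"wy":-0.0556,"wz":0,"gripper":30}

```text
t: 16.58
tool_pos: [0.5496, -0.0019, 0.2351]
orientation: [[-0.122, 0.991, 0.047], [0.931, 0.131, -0.342], [-0.345, 0.002, -0.939]]
wrist_force: [-10.3, 0.0, 16.2]
width: 0.0347
```

```bash
python3 s.py
```

```text
t16.58 toolang 20.20 posang 18.73 r 0.0899 ax 0.0002 | Ft -4.33 Fr 15.74 Fax -10.15  M_ax -0.654  tauTCP -0.305 w 0.0347 vmax 0.509 M [ 1.965 -0.662 -0.015]
```

Call:
servo_tool:
  steps:
    - {"dx":0.0039,"dy":0,"dz":0.0001,"wx":0,"wy":-0.0139,"wz":0,"gripper":30}
    - {"dx":0.0078,"dy":0,"dz":0.0003,"wx":0,"wy":-0.0278,"wz":0,"gripper":30}
    - {"dx":0.0116,"dy":0,"dz":0.0008,"wx":0,"wy":-0.0417,"wz":0,"gripper":30}
    - {"dx":0.0155,"dy":0,"dz":0.0014,"wx":0,"wy":-0.0556,"wz":0,"gripper":30}

```text
t: 16.92
tool_pos: [0.5476, 0.0127, 0.2286]
orientation: [[-0.112, 0.991, 0.067], [0.857, 0.131, -0.499], [-0.503, 0.002, -0.864]]
wrist_force: [-11.8, 2.8, 18.5]
width: 0.0351
```

```bash
python3 s.py
```

```text
t16.92 toolang 30.22 posang 28.96 r 0.0899 ax 0.0003 | Ft -5.62 Fr 18.15 Fax -11.29  M_ax -1.125  tauTCP -0.660 w 0.0351 vmax 0.426 M [ 2.284 -1.133  0.007]
```

```bash
cat > fit.py <<'E'
import numpy as np
from scipy.optimize import least_squares
# dir, toolang, posang, r, Ft, My(tool), set
D=np.array([
[1,10.18,8.77,.0888,-4.10,-.589,1],[1,20.18,18.97,.0888,-5.45,-.795,1],[1,30.2,29.18,.0888,-6.68,-1.154,1],
[-1,19.65,22.69,.0887,9.54,2.38,1],[-1,9.6,12.49,.0886,10.78,2.52,1],[-1,-.44,2.26,.0886,12.55,2.684,1],[-1,-10.47,-7.93,.0886,13.73,2.933,1],[-1,-20.47,-18.36,.0885,12.68,2.954,1],[-1,-30.43,-28.81,.0885,12.61,2.692,1],
[1,-19.72,-22.18,.0884,-6.91,-1.56,1],[1,-9.7,-12.08,.0884,-6.74,-1.512,1],[1,.28,-2.05,.0884,-6.4,-1.377,1],[1,10.26,8.07,.0884,-7.13,-1.55,1],[1,20.26,18.24,.0884,-8.48,-1.797,1],[1,30.28,28.5,.0884,-10.53,-2.244,1],
[1,-19.79,-20.99,.0902,.52,-.092,2],[1,-9.79,-10.97,.0902,-.31,.039,2],[1,.18,-.99,.0902,.39,.178,2],[1,10.16,9.05,.0902,-.96,.205,2],[1,20.15,19.15,.0902,-1.19,-.007,2],[1,30.16,29.34,.0902,-2.7,-.316,2],
[-1,19.66,22.45,.09,12.14,2.778,2],[-1,9.61,12.32,.09,12.89,2.913,2],[-1,-.42,2.16,.09,12.94,3.013,2],[-1,-10.43,-7.99,.09,15.09,3.178,2],[-1,-20.44,-18.13,.09,16.09,3.311,2],[-1,-30.43,-28.24,.0899,16.24,3.263,2],
[1,-19.74,-21.48,.0899,-1.62,-.547,2],[1,-9.74,-11.47,.0899,-1.65,-.417,2],[1,.23,-1.47,.0899,-1.98,-.36,2],[1,10.21,8.59,.0899,-2.69,-.302,2],[1,20.2,18.73,.0899,-4.33,-.662,2],[1,30.22,28.96,.0899,-5.62,-1.133,2]])
try:
    from extra import E; D=np.vstack([D,E])
except ImportError: pass
off={1:0,2:58.5,3:117}
d,ta,pa,r,F,M,s=D.T; w=np.radians(pa+np.array([off.get(int(k),0) for k in s])); st=np.sin(np.radians(ta))
Mc=M-1.02*st
def fit(use,fixed=True,L=None):
    # T=(r+L)F-Mc = -d*Dr + Gs sin w + Gc cos w
    def res(p):
        LL=p[0] if L is None else L
        G=.518 if fixed else p[3]
        T=(r+LL)*F-Mc
        return (T+d*p[1]-G*np.sin(p[2]+w)+ (0))[use]
    best=min((least_squares(res,[.2,.8,a,.5]) for a in (0,1.5,3,4.5)),key=lambda q:q.cost)
    return best.x,np.sqrt(2*best.cost/use.sum())
if __name__=="__main__":
    a=np.ones(len(d),bool)
    for fx in(True,False):
        for L in(None,.12,.14,.16,.18,.2,.22):
            x,e=fit(a,fx,L); print(fx,L,"L %.3f drag %.3f alpha0 %.1f G %.2f rms %.3f"%(x[0],x[1],np.degrees(x[2])%360,x[3],e))
    # per-station force means
    for k in np.unique(s):
        for t in(-20,-10,0,10,20):
            q=(s==k)&(abs(ta-t)<3); 
            print(int(k),t,[round(F[q&(d==e)][-1],2) for e in(1,-1)],"meanF %.2f meanM %.2f"%(np.mean([F[q&(d==e)][-1] for e in(1,-1)]),np.mean([Mc[q&(d==e)][-1] for e in(1,-1)])))
E
python3 fit.py
```

```text
True None L 0.207 drag 0.644 alpha0 12.3 G 0.50 rms 0.124
True 0.12 L 0.200 drag -0.101 alpha0 310.6 G 0.50 rms 0.289
True 0.14 L 0.200 drag 0.083 alpha0 327.2 G 0.50 rms 0.250
True 0.16 L 0.200 drag 0.260 alpha0 342.3 G 0.50 rms 0.205
True 0.18 L 0.200 drag 0.430 alpha0 356.3 G 0.50 rms 0.159
True 0.2 L 0.200 drag 0.592 alpha0 8.7 G 0.50 rms 0.127
True 0.22 L 0.200 drag 0.747 alpha0 18.8 G 0.50 rms 0.136
False None L 0.195 drag 0.535 alpha0 191.1 G -0.42 rms 0.119
False 0.12 L 0.200 drag -0.126 alpha0 288.9 G 0.17 rms 0.219
False 0.14 L 0.200 drag 0.050 alpha0 327.8 G 0.18 rms 0.180
False 0.16 L 0.200 drag 0.226 alpha0 352.9 G 0.25 rms 0.146
False 0.18 L 0.200 drag 0.403 alpha0 5.5 G 0.34 rms 0.124
False 0.2 L 0.200 drag 0.579 alpha0 12.5 G 0.45 rms 0.119
False 0.22 L 0.200 drag 0.756 alpha0 16.8 G 0.56 rms 0.134
1 -20 [np.float64(-6.91), np.float64(12.68)] meanF 2.88 meanM 1.05
1 -10 [np.float64(-6.74), np.float64(13.73)] meanF 3.50 meanM 0.89
1 0 [np.float64(-6.4), np.float64(12.55)] meanF 3.08 meanM 0.65
1 10 [np.float64(-7.13), np.float64(10.78)] meanF 1.82 meanM 0.31
1 20 [np.float64(-8.48), np.float64(9.54)] meanF 0.53 meanM -0.06
2 -20 [np.float64(-1.62), np.float64(16.09)] meanF 7.23 meanM 1.73
2 -10 [np.float64(-1.65), np.float64(15.09)] meanF 6.72 meanM 1.56
2 0 [np.float64(-1.98), np.float64(12.94)] meanF 5.48 meanM 1.33
2 10 [np.float64(-2.69), np.float64(12.89)] meanF 5.10 meanM 1.13
2 20 [np.float64(-4.33), np.float64(12.14)] meanF 3.91 meanM 0.71
```

Call:
servo_tool:
  steps:
    - {"dx":0,"dy":0,"dz":0,"wx":0,"wy":0,"wz":0,"gripper":60}
    - {"dx":0,"dy":0,"dz":0,"wx":0,"wy":0,"wz":0,"gripper":60}
    - {"dx":0,"dy":0,"dz":0,"wx":0,"wy":0,"wz":0,"gripper":60}
    - {"dx":0,"dy":0,"dz":-0.01,"wx":0,"wy":0,"wz":0,"gripper":60}
    - {"dx":0,"dy":0,"dz":-0.03,"wx":0,"wy":0,"wz":0,"gripper":60}
    - {"dx":0,"dy":0,"dz":-0.045,"wx":0,"wy":0,"wz":0,"gripper":60}
    - {"dx":0,"dy":0,"dz":-0.045,"wx":0,"wy":0,"wz":0,"gripper":60}

```text
t: 17.5
tool_pos: [0.5457, 0.0371, 0.268]
orientation: [[-0.114, 0.991, 0.071], [0.859, 0.134, -0.494], [-0.499, 0.004, -0.866]]
wrist_force: [0.7, -0.5, 0.2]
width: 0.06
```

Call:
servo_tool:
  steps:
    - {"dx":-0.0162,"dy":0,"dz":0.001,"wx":0,"wy":0.0389,"wz":0,"gripper":60}
    - {"dx":-0.0323,"dy":0,"dz":0.004,"wx":0,"wy":0.0778,"wz":0,"gripper":60}
    - {"dx":-0.0477,"dy":0,"dz":0.0088,"wx":0,"wy":0.1167,"wz":0,"gripper":60}
    - {"dx":-0.0624,"dy":0,"dz":0.0155,"wx":0,"wy":0.1556,"wz":0,"gripper":60}
    - {"dx":-0.0763,"dy":0,"dz":0.0241,"wx":0,"wy":0.1944,"wz":0,"gripper":60}
    - {"dx":-0.089,"dy":0,"dz":0.0342,"wx":0,"wy":0.2333,"wz":0,"gripper":60}
    - {"dx":-0.1005,"dy":0,"dz":0.0459,"wx":0,"wy":0.2722,"wz":0,"gripper":60}
    - {"dx":-0.1105,"dy":0,"dz":0.059,"wx":0,"wy":0.3111,"wz":0,"gripper":60}

```text
t: 18.17
tool_pos: [0.5618, -0.0907, 0.2713]
orientation: [[-0.121, 0.991, -0.052], [0.889, 0.132, 0.438], [0.441, 0.007, -0.897]]
wrist_force: [1.0, 0.6, -0.1]
width: 0.0597
```

Call:
servo_tool:
  steps:
    - {"dx":-0.009,"dy":0,"dz":0.0003,"wx":0,"wy":0.0222,"wz":0,"gripper":60}
    - {"dx":-0.009,"dy":0,"dz":0.0003,"wx":0,"wy":0.0222,"wz":0,"gripper":60}
    - {"dx":-0.009,"dy":0,"dz":0.0003,"wx":0,"wy":0.0222,"wz":0,"gripper":60}
    - {"dx":-0.009,"dy":0,"dz":0.0003,"wx":0,"wy":0.0222,"wz":0,"gripper":60}

```text
t: 18.5
tool_pos: [0.5623, -0.0963, 0.2653]
orientation: [[-0.116, 0.991, -0.066], [0.86, 0.133, 0.493], [0.498, 0.0, -0.867]]
wrist_force: [-0.3, 0.8, 1.2]
width: 0.06
```

```bash
python3 s.py;  python3 -c "
from h import *
print(delta(*pose(-30,.0885)))
p,d=imaging.capture('scene');cv2.imwrite('pics/s3.png',cv2.resize(p[140:300,180:360],None,fx=4,fy=3.7)[:,:,::-1])"
```

```text
t18.50 toolang -29.84 posang -29.95 r 0.1331 ax 0.0002 | Ft 1.27 Fr 0.62 Fax -0.17  M_ax -0.500  tauTCP -0.669 w 0.0600 vmax 0.040 M [-0.    -0.5   -0.004]
(array([ 0.    , -0.0002,  0.0446]), array([ 0.0003,  0.0009, -0.0002]))
```

View pics/s3.png

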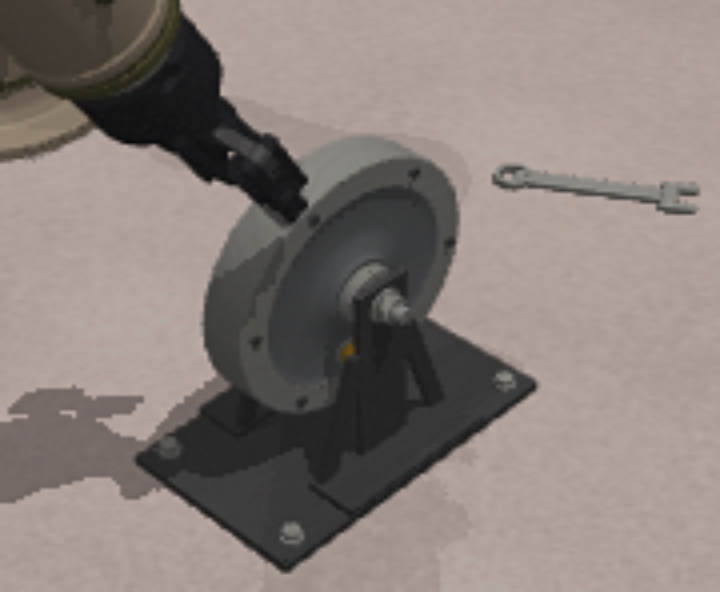

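The plug has moved to crop (348,350), just past the bottom, which agrees with about +88° turned in total. Next is the regrip at −30°.

Call:
servo_tool:
  steps:
    - {"dx":0,"dy":0,"dz":0.015,"wx":0,"wy":0,"wz":0,"gripper":60}
    - {"dx":0,"dy":0,"dz":0.03,"wx":0,"wy":0,"wz":0,"gripper":60}
    - {"dx":0,"dy":0,"dz":0.0445,"wx":0,"wy":0,"wz":0,"gripper":60}
    - {"dx":0,"dy":0,"dz":0.0445,"wx":0,"wy":0,"wz":0,"gripper":60}
    - {"dx":0,"dy":0,"dz":0.0445,"wx":0,"wy":0,"wz":0,"gripper":30}
    - {"dx":0,"dy":0,"dz":0.0445,"wx":0,"wy":0,"wz":0,"gripper":30}
    - {"dx":0,"dy":0,"dz":0.0445,"wx":0,"wy":0,"wz":0,"gripper":30}
    - {"dx":0,"dy":0,"dz":0.0445,"wx":0,"wy":0,"wz":0,"gripper":30}

```text
t: 19.22
tool_pos: [0.5591, -0.074, 0.2282]
orientation: [[-0.117, 0.991, -0.066], [0.858, 0.134, 0.495], [0.499, 0.001, -0.866]]
wrist_force: [-3.9, 3.9, 6.2]
width: 0.0349
```

Call:
servo_tool:
  steps:
    - {"dx":0,"dy":0,"dz":0,"wx":0,"wy":0,"wz":0,"gripper":30}
    - {"dx":0,"dy":0,"dz":0,"wx":0,"wy":0,"wz":0,"gripper":30}

```text
t: 19.38
tool_pos: [0.5591, -0.074, 0.2282]
orientation: [[-0.117, 0.991, -0.066], [0.858, 0.134, 0.495], [0.5, 0.001, -0.866]]
wrist_force: [-3.5, 3.4, 6.6]
width: 0.0348
```

```bash
python3 s.py
```

```text
t19.38 toolang -29.98 posang -29.29 r 0.0897 ax 0.0001 | Ft 6.66 Fr 3.81 Fax -2.98  M_ax 0.791  tauTCP 0.198 w 0.0348 vmax 0.002 M [0.86  0.791 0.078]
```

Call:
servo_tool:
  steps:
    - {"dx":0.0039,"dy":0,"dz":0.0001,"wx":0,"wy":-0.0139,"wz":0,"gripper":30}
    - {"dx":0.0078,"dy":0,"dz":0.0003,"wx":0,"wy":-0.0278,"wz":0,"gripper":30}
    - {"dx":0.0116,"dy":0,"dz":0.0008,"wx":0,"wy":-0.0417,"wz":0,"gripper":30}
    - {"dx":0.0155,"dy":0,"dz":0.0014,"wx":0,"wy":-0.0556,"wz":0,"gripper":30}
    - {"dx":0.0193,"dy":0,"dz":0.0021,"wx":0,"wy":-0.0694,"wz":0,"gripper":30}
    - {"dx":0.023,"dy":0,"dz":0.003,"wx":0,"wy":-0.0833,"wz":0,"gripper":30}
    - {"dx":0.0268,"dy":0,"dz":0.0041,"wx":0,"wy":-0.0972,"wz":0,"gripper":30}
    - {"dx":0.0304,"dy":0,"dz":0.0054,"wx":0,"wy":-0.1111,"wz":0,"gripper":30}

```text
t: 20.05
tool_pos: [0.5554, -0.0462, 0.2383]
orientation: [[-0.13, 0.991, -0.021], [0.977, 0.132, 0.169], [0.17, 0.002, -0.985]]
wrist_force: [-3.2, -0.2, 3.0]
width: 0.0347
```

```bash
python3 s.py
```

```text
t20.05 toolang -9.80 posang -10.15 r 0.0898 ax 0.0001 | Ft 0.74 Fr 2.88 Fax -3.16  M_ax 0.355  tauTCP 0.286 w 0.0347 vmax 0.543 M [ 0.838  0.354 -0.125]
```

Call:
servo_tool:
  steps:
    - {"dx":0.0039,"dy":0,"dz":0.0001,"wx":0,"wy":-0.0139,"wz":0,"gripper":30}
    - {"dx":0.0078,"dy":0,"dz":0.0003,"wx":0,"wy":-0.0278,"wz":0,"gripper":30}
    - {"dx":0.0116,"dy":0,"dz":0.0008,"wx":0,"wy":-0.0417,"wz":0,"gripper":30}
    - {"dx":0.0155,"dy":0,"dz":0.0014,"wx":0,"wy":-0.0556,"wz":0,"gripper":30}
    - {"dx":0.0193,"dy":0,"dz":0.0021,"wx":0,"wy":-0.0694,"wz":0,"gripper":30}
    - {"dx":0.023,"dy":0,"dz":0.003,"wx":0,"wy":-0.0833,"wz":0,"gripper":30}
    - {"dx":0.0268,"dy":0,"dz":0.0041,"wx":0,"wy":-0.0972,"wz":0,"gripper":30}
    - {"dx":0.0304,"dy":0,"dz":0.0054,"wx":0,"wy":-0.1111,"wz":0,"gripper":30}

```text
t: 20.72
tool_pos: [0.5513, -0.0154, 0.2385]
orientation: [[-0.13, 0.991, 0.025], [0.976, 0.132, -0.175], [-0.176, 0.002, -0.984]]
wrist_force: [-5.3, 0.2, 5.1]
width: 0.0346
```

```bash
python3 s.py
```

```text
t20.72 toolang 10.16 posang 9.76 r 0.0898 ax 0.0002 | Ft -0.05 Fr 5.17 Fax -5.23  M_ax 0.518  tauTCP 0.519 w 0.0346 vmax 0.553 M [ 1.226  0.516 -0.194]
```

Call:
servo_tool:
  steps:
    - {"dx":0.0039,"dy":0,"dz":0.0001,"wx":0,"wy":-0.0139,"wz":0,"gripper":30}
    - {"dx":0.0078,"dy":0,"dz":0.0003,"wx":0,"wy":-0.0278,"wz":0,"gripper":30}
    - {"dx":0.0116,"dy":0,"dz":0.0008,"wx":0,"wy":-0.0417,"wz":0,"gripper":30}
    - {"dx":0.0155,"dy":0,"dz":0.0014,"wx":0,"wy":-0.0556,"wz":0,"gripper":30}
    - {"dx":0.0193,"dy":0,"dz":0.0021,"wx":0,"wy":-0.0694,"wz":0,"gripper":30}
    - {"dx":0.023,"dy":0,"dz":0.003,"wx":0,"wy":-0.0833,"wz":0,"gripper":30}
    - {"dx":0.0268,"dy":0,"dz":0.0041,"wx":0,"wy":-0.0972,"wz":0,"gripper":30}
    - {"dx":0.0304,"dy":0,"dz":0.0054,"wx":0,"wy":-0.1111,"wz":0,"gripper":30}

```text
t: 21.38
tool_pos: [0.5474, 0.0138, 0.2279]
orientation: [[-0.113, 0.991, 0.067], [0.857, 0.132, -0.498], [-0.502, 0.001, -0.865]]
wrist_force: [-6.9, 0.6, 9.6]
width: 0.0347
```

```bash
python3 s.py
```

```text
t21.38 toolang 30.15 posang 29.83 r 0.0898 ax 0.0002 | Ft -3.51 Fr 9.09 Fax -6.76  M_ax 0.300  tauTCP 0.609 w 0.0347 vmax 0.406 M [ 1.456  0.296 -0.195]
```

Call:
servo_tool:
  steps:
    - {"dx":-0.0039,"dy":0,"dz":0.0001,"wx":0,"wy":0.0139,"wz":0,"gripper":30}
    - {"dx":-0.0078,"dy":0,"dz":0.0003,"wx":0,"wy":0.0278,"wz":0,"gripper":30}
    - {"dx":-0.0116,"dy":0,"dz":0.0008,"wx":0,"wy":0.0417,"wz":0,"gripper":30}
    - {"dx":-0.0155,"dy":0,"dz":0.0014,"wx":0,"wy":0.0556,"wz":0,"gripper":30}

```text
t: 21.72
tool_pos: [0.5488, 0.0033, 0.233]
orientation: [[-0.129, 0.991, 0.046], [0.933, 0.137, -0.334], [-0.337, -0.0, -0.941]]
wrist_force: [-6.6, 10.6, 1.0]
width: 0.0354
```

```bash
python3 s.py
```

```text
t21.72 toolang 19.71 posang 22.32 r 0.0898 ax 0.0002 | Ft 10.43 Fr 4.82 Fax -5.06  M_ax 2.458  tauTCP 1.544 w 0.0354 vmax 0.480 M [ 1.256  2.462 -0.488]
```

Call:
servo_tool:
  steps:
    - {"dx":-0.0039,"dy":0,"dz":0.0001,"wx":0,"wy":0.0139,"wz":0,"gripper":30}
    - {"dx":-0.0078,"dy":0,"dz":0.0003,"wx":0,"wy":0.0278,"wz":0,"gripper":30}
    - {"dx":-0.0116,"dy":0,"dz":0.0008,"wx":0,"wy":0.0417,"wz":0,"gripper":30}
    - {"dx":-0.0155,"dy":0,"dz":0.0014,"wx":0,"wy":0.0556,"wz":0,"gripper":30}

```text
t: 22.05
tool_pos: [0.5508, -0.0116, 0.2377]
orientation: [[-0.135, 0.991, 0.023], [0.977, 0.137, -0.166], [-0.168, -0.0, -0.986]]
wrist_force: [-8.9, 10.7, 4.1]
width: 0.0346
```

```bash
python3 s.py
```

```text
t22.05 toolang 9.65 posang 12.26 r 0.0897 ax 0.0002 | Ft 10.95 Fr 6.00 Fax -7.38  M_ax 2.523  tauTCP 1.568 w 0.0346 vmax 0.549 M [ 1.671  2.528 -0.388]
```

Call:
servo_tool:
  steps:
    - {"dx":-0.0039,"dy":0,"dz":0.0001,"wx":0,"wy":0.0139,"wz":0,"gripper":30}
    - {"dx":-0.0078,"dy":0,"dz":0.0003,"wx":0,"wy":0.0278,"wz":0,"gripper":30}
    - {"dx":-0.0116,"dy":0,"dz":0.0008,"wx":0,"wy":0.0417,"wz":0,"gripper":30}
    - {"dx":-0.0155,"dy":0,"dz":0.0014,"wx":0,"wy":0.0556,"wz":0,"gripper":30}

```text
t: 22.38
tool_pos: [0.5529, -0.0271, 0.2396]
orientation: [[-0.137, 0.991, -0.001], [0.991, 0.137, 0.007], [0.007, 0.0, -1.0]]
wrist_force: [-10.0, 10.7, 8.3]
width: 0.0349
```

```bash
python3 s.py
```

```text
t22.38 toolang -0.38 posang 2.19 r 0.0897 ax 0.0002 | Ft 11.99 Fr 8.27 Fax -8.49  M_ax 2.665  tauTCP 1.627 w 0.0349 vmax 0.578 M [ 1.892  2.671 -0.359]
```

Call:
servo_tool:
  steps:
    - {"dx":0.0039,"dy":0,"dz":0.0001,"wx":0,"wy":-0.0139,"wz":0,"gripper":30}
    - {"dx":0.0078,"dy":0,"dz":0.0003,"wx":0,"wy":-0.0278,"wz":0,"gripper":30}
    - {"dx":0.0116,"dy":0,"dz":0.0008,"wx":0,"wy":-0.0417,"wz":0,"gripper":30}
    - {"dx":0.0155,"dy":0,"dz":0.0014,"wx":0,"wy":-0.0556,"wz":0,"gripper":30}

```text
t: 22.72
tool_pos: [0.5516, -0.0171, 0.2388]
orientation: [[-0.127, 0.992, 0.025], [0.976, 0.129, -0.175], [-0.177, 0.003, -0.984]]
wrist_force: [-6.0, -2.5, 8.4]
width: 0.0349
```

```bash
python3 s.py
```

```text
t22.72 toolang 10.19 posang 8.67 r 0.0898 ax 0.0002 | Ft -3.21 Fr 7.98 Fax -6.26  M_ax -0.259  tauTCP 0.007 w 0.0349 vmax 0.560 M [ 1.269 -0.266  0.286]
```

Call:
servo_tool:
  steps:
    - {"dx":0.0039,"dy":0,"dz":0.0001,"wx":0,"wy":-0.0139,"wz":0,"gripper":30}
    - {"dx":0.0078,"dy":0,"dz":0.0003,"wx":0,"wy":-0.0278,"wz":0,"gripper":30}
    - {"dx":0.0116,"dy":0,"dz":0.0008,"wx":0,"wy":-0.0417,"wz":0,"gripper":30}
    - {"dx":0.0155,"dy":0,"dz":0.0014,"wx":0,"wy":-0.0556,"wz":0,"gripper":30}

```text
t: 23.05
tool_pos: [0.5496, -0.0018, 0.2351]
orientation: [[-0.121, 0.992, 0.047], [0.931, 0.13, -0.342], [-0.345, 0.002, -0.938]]
wrist_force: [-8.0, -1.6, 11.6]
width: 0.0349
```

```bash
python3 s.py
```

```text
t23.05 toolang 20.20 posang 18.76 r 0.0899 ax 0.0003 | Ft -4.55 Fr 10.67 Fax -8.11  M_ax -0.588  tauTCP -0.207 w 0.0349 vmax 0.496 M [ 1.58  -0.596  0.313]
```

Call:
servo_tool:
  steps:
    - {"dx":0.0039,"dy":0,"dz":0.0001,"wx":0,"wy":-0.0139,"wz":0,"gripper":30}
    - {"dx":0.0078,"dy":0,"dz":0.0003,"wx":0,"wy":-0.0278,"wz":0,"gripper":30}
    - {"dx":0.0116,"dy":0,"dz":0.0008,"wx":0,"wy":-0.0417,"wz":0,"gripper":30}
    - {"dx":0.0155,"dy":0,"dz":0.0014,"wx":0,"wy":-0.0556,"wz":0,"gripper":30}

```text
t: 23.38
tool_pos: [0.5477, 0.0126, 0.2287]
orientation: [[-0.111, 0.992, 0.067], [0.857, 0.13, -0.499], [-0.503, 0.002, -0.864]]
wrist_force: [-9.8, 0.5, 14.5]
width: 0.0348
```

```bash
python3 s.py
```

```text
t23.38 toolang 30.22 posang 28.90 r 0.0898 ax 0.0003 | Ft -5.80 Fr 13.46 Fax -9.66  M_ax -0.975  tauTCP -0.485 w 0.0348 vmax 0.410 M [ 1.871 -0.983  0.318]
```

Call:
servo_tool:
  steps:
    - {"dx":0,"dy":0,"dz":0,"wx":0,"wy":0,"wz":0,"gripper":60}
    - {"dx":0,"dy":0,"dz":0,"wx":0,"wy":0,"wz":0,"gripper":60}
    - {"dx":0,"dy":0,"dz":0,"wx":0,"wy":0,"wz":0,"gripper":60}
    - {"dx":0,"dy":0,"dz":-0.01,"wx":0,"wy":0,"wz":0,"gripper":60}
    - {"dx":0,"dy":0,"dz":-0.03,"wx":0,"wy":0,"wz":0,"gripper":60}
    - {"dx":0,"dy":0,"dz":-0.045,"wx":0,"wy":0,"wz":0,"gripper":60}
    - {"dx":0,"dy":0,"dz":-0.045,"wx":0,"wy":0,"wz":0,"gripper":60}

```text
t: 23.97
tool_pos: [0.5457, 0.0375, 0.268]
orientation: [[-0.114, 0.991, 0.071], [0.859, 0.134, -0.494], [-0.499, 0.005, -0.867]]
wrist_force: [0.2, -0.2, -0.2]
width: 0.0602
```

Call:
servo_tool:
  steps:
    - {"dx":-0.0162,"dy":0,"dz":0.001,"wx":0,"wy":0.0389,"wz":0,"gripper":60}
    - {"dx":-0.0323,"dy":0,"dz":0.004,"wx":0,"wy":0.0778,"wz":0,"gripper":60}
    - {"dx":-0.0477,"dy":0,"dz":0.0088,"wx":0,"wy":0.1167,"wz":0,"gripper":60}
    - {"dx":-0.0624,"dy":0,"dz":0.0155,"wx":0,"wy":0.1556,"wz":0,"gripper":60}
    - {"dx":-0.0763,"dy":0,"dz":0.0241,"wx":0,"wy":0.1944,"wz":0,"gripper":60}
    - {"dx":-0.089,"dy":0,"dz":0.0342,"wx":0,"wy":0.2333,"wz":0,"gripper":60}
    - {"dx":-0.1005,"dy":0,"dz":0.0459,"wx":0,"wy":0.2722,"wz":0,"gripper":60}
    - {"dx":-0.1105,"dy":0,"dz":0.059,"wx":0,"wy":0.3111,"wz":0,"gripper":60}

```text
t: 24.63
tool_pos: [0.5618, -0.0903, 0.2714]
orientation: [[-0.121, 0.991, -0.052], [0.889, 0.132, 0.438], [0.441, 0.007, -0.897]]
wrist_force: [0.7, 0.8, 0.5]
width: 0.06
```

Call:
servo_tool:
  steps:
    - {"dx":-0.009,"dy":0,"dz":0.0003,"wx":0,"wy":0.0222,"wz":0,"gripper":60}
    - {"dx":-0.009,"dy":0,"dz":0.0003,"wx":0,"wy":0.0222,"wz":0,"gripper":60}
    - {"dx":-0.009,"dy":0,"dz":0.0003,"wx":0,"wy":0.0222,"wz":0,"gripper":60}
    - {"dx":-0.009,"dy":0,"dz":0.0003,"wx":0,"wy":0.0222,"wz":0,"gripper":60}

```text
t: 24.97
tool_pos: [0.5622, -0.0959, 0.2654]
orientation: [[-0.116, 0.991, -0.066], [0.86, 0.133, 0.493], [0.498, 0.001, -0.867]]
wrist_force: [0.1, 0.3, 0.2]
width: 0.0598
```

```bash
python3 s.py;  python3 -c "
from h import *
print(delta(*pose(-30,.0885)))"
```

```text
t24.97 toolang -29.84 posang -29.77 r 0.1329 ax 0.0002 | Ft 0.29 Fr 0.02 Fax 0.14  M_ax -0.484  tauTCP -0.522 w 0.0598 vmax 0.042 M [-0.031 -0.484 -0.009]
(array([-0.0004, -0.0002,  0.0444]), array([ 0.0003,  0.0009, -0.0002]))
```

Call:
servo_tool:
  steps:
    - {"dx":0,"dy":0,"dz":0.015,"wx":0,"wy":0,"wz":0,"gripper":60}
    - {"dx":0,"dy":0,"dz":0.03,"wx":0,"wy":0,"wz":0,"gripper":60}
    - {"dx":0,"dy":0,"dz":0.0445,"wx":0,"wy":0,"wz":0,"gripper":60}
    - {"dx":0,"dy":0,"dz":0.0445,"wx":0,"wy":0,"wz":0,"gripper":60}
    - {"dx":0,"dy":0,"dz":0.0445,"wx":0,"wy":0,"wz":0,"gripper":30}
    - {"dx":0,"dy":0,"dz":0.0445,"wx":0,"wy":0,"wz":0,"gripper":30}
    - {"dx":0,"dy":0,"dz":0.0445,"wx":0,"wy":0,"wz":0,"gripper":30}
    - {"dx":0,"dy":0,"dz":0.0445,"wx":0,"wy":0,"wz":0,"gripper":30}

```text
t: 25.63
tool_pos: [0.5591, -0.0735, 0.2283]
orientation: [[-0.117, 0.991, -0.066], [0.858, 0.134, 0.495], [0.499, 0.001, -0.866]]
wrist_force: [-3.7, 3.3, 6.2]
width: 0.0346
```

Call:
servo_tool:
  steps:
    - {"dx":0,"dy":0,"dz":0,"wx":0,"wy":0,"wz":0,"gripper":30}
    - {"dx":0,"dy":0,"dz":0,"wx":0,"wy":0,"wz":0,"gripper":30}

```text
t: 25.8
tool_pos: [0.5591, -0.0735, 0.2282]
orientation: [[-0.117, 0.991, -0.066], [0.858, 0.134, 0.495], [0.5, 0.001, -0.866]]
wrist_force: [-3.5, 4.5, 7.3]
width: 0.035
```

```bash
python3 s.py
```

```text
t25.80 toolang -29.98 posang -29.03 r 0.0895 ax 0.0001 | Ft 7.91 Fr 3.82 Fax -2.88  M_ax 0.836  tauTCP 0.134 w 0.0350 vmax 0.001 M [0.851 0.837 0.053]
```

Call:
servo_tool:
  steps:
    - {"dx":0.0039,"dy":0,"dz":0.0001,"wx":0,"wy":-0.0139,"wz":0,"gripper":30}
    - {"dx":0.0078,"dy":0,"dz":0.0003,"wx":0,"wy":-0.0278,"wz":0,"gripper":30}
    - {"dx":0.0116,"dy":0,"dz":0.0008,"wx":0,"wy":-0.0417,"wz":0,"gripper":30}
    - {"dx":0.0155,"dy":0,"dz":0.0014,"wx":0,"wy":-0.0556,"wz":0,"gripper":30}
    - {"dx":0.0193,"dy":0,"dz":0.0021,"wx":0,"wy":-0.0694,"wz":0,"gripper":30}
    - {"dx":0.023,"dy":0,"dz":0.003,"wx":0,"wy":-0.0833,"wz":0,"gripper":30}
    - {"dx":0.0268,"dy":0,"dz":0.0041,"wx":0,"wy":-0.0972,"wz":0,"gripper":30}
    - {"dx":0.0304,"dy":0,"dz":0.0054,"wx":0,"wy":-0.1111,"wz":0,"gripper":30}

```text
t: 26.47
tool_pos: [0.5555, -0.0468, 0.2381]
orientation: [[-0.129, 0.991, -0.02], [0.977, 0.131, 0.168], [0.169, 0.002, -0.986]]
wrist_force: [-1.2, -3.4, -0.4]
width: 0.0349
```

```bash
python3 s.py
```

```text
t26.47 toolang -9.71 posang -10.59 r 0.0896 ax 0.0001 | Ft -3.29 Fr 0.14 Fax -1.60  M_ax -0.365  tauTCP -0.071 w 0.0349 vmax 0.560 M [ 0.464 -0.367  0.097]
```

Call:
servo_tool:
  steps:
    - {"dx":0.0039,"dy":0,"dz":0.0001,"wx":0,"wy":-0.0139,"wz":0,"gripper":30}
    - {"dx":0.0078,"dy":0,"dz":0.0003,"wx":0,"wy":-0.0278,"wz":0,"gripper":30}
    - {"dx":0.0116,"dy":0,"dz":0.0008,"wx":0,"wy":-0.0417,"wz":0,"gripper":30}
    - {"dx":0.0155,"dy":0,"dz":0.0014,"wx":0,"wy":-0.0556,"wz":0,"gripper":30}
    - {"dx":0.0193,"dy":0,"dz":0.0021,"wx":0,"wy":-0.0694,"wz":0,"gripper":30}
    - {"dx":0.023,"dy":0,"dz":0.003,"wx":0,"wy":-0.0833,"wz":0,"gripper":30}
    - {"dx":0.0268,"dy":0,"dz":0.0041,"wx":0,"wy":-0.0972,"wz":0,"gripper":30}
    - {"dx":0.0304,"dy":0,"dz":0.0054,"wx":0,"wy":-0.1111,"wz":0,"gripper":30}

```text
t: 27.13
tool_pos: [0.5514, -0.0162, 0.2385]
orientation: [[-0.128, 0.991, 0.025], [0.976, 0.13, -0.176], [-0.178, 0.002, -0.984]]
wrist_force: [-3.3, -3.7, 3.6]
width: 0.0351
```

```bash
python3 s.py
```

```text
t27.13 toolang 10.23 posang 9.22 r 0.0896 ax 0.0001 | Ft -3.83 Fr 2.96 Fax -3.77  M_ax -0.068  tauTCP 0.269 w 0.0351 vmax 0.539 M [ 0.769 -0.071 -0.05 ]
```

Call:
servo_tool:
  steps:
    - {"dx":0.0039,"dy":0,"dz":0.0001,"wx":0,"wy":-0.0139,"wz":0,"gripper":30}
    - {"dx":0.0078,"dy":0,"dz":0.0003,"wx":0,"wy":-0.0278,"wz":0,"gripper":30}
    - {"dx":0.0116,"dy":0,"dz":0.0008,"wx":0,"wy":-0.0417,"wz":0,"gripper":30}
    - {"dx":0.0155,"dy":0,"dz":0.0014,"wx":0,"wy":-0.0556,"wz":0,"gripper":30}
    - {"dx":0.0193,"dy":0,"dz":0.0021,"wx":0,"wy":-0.0694,"wz":0,"gripper":30}
    - {"dx":0.023,"dy":0,"dz":0.003,"wx":0,"wy":-0.0833,"wz":0,"gripper":30}
    - {"dx":0.0268,"dy":0,"dz":0.0041,"wx":0,"wy":-0.0972,"wz":0,"gripper":30}
    - {"dx":0.0304,"dy":0,"dz":0.0054,"wx":0,"wy":-0.1111,"wz":0,"gripper":30}

```text
t: 27.8
tool_pos: [0.5476, 0.013, 0.2282]
orientation: [[-0.112, 0.991, 0.067], [0.857, 0.13, -0.499], [-0.503, 0.002, -0.864]]
wrist_force: [-5.3, -2.4, 9.2]
width: 0.035
```

```bash
python3 s.py
```

```text
t27.80 toolang 30.21 posang 29.28 r 0.0896 ax 0.0002 | Ft -6.10 Fr 7.15 Fax -5.57  M_ax -0.242  tauTCP 0.292 w 0.0350 vmax 0.383 M [ 1.1   -0.247 -0.051]
```

Call:
servo_tool:
  steps:
    - {"dx":-0.0039,"dy":0,"dz":0.0001,"wx":0,"wy":0.0139,"wz":0,"gripper":30}
    - {"dx":-0.0078,"dy":0,"dz":0.0003,"wx":0,"wy":0.0278,"wz":0,"gripper":30}
    - {"dx":-0.0116,"dy":0,"dz":0.0008,"wx":0,"wy":0.0417,"wz":0,"gripper":30}
    - {"dx":-0.0155,"dy":0,"dz":0.0014,"wx":0,"wy":0.0556,"wz":0,"gripper":30}

```text
t: 28.13
tool_pos: [0.549, 0.002, 0.2334]
orientation: [[-0.127, 0.991, 0.046], [0.932, 0.135, -0.336], [-0.339, 0.0, -0.941]]
wrist_force: [-5.4, 5.0, 1.4]
width: 0.0351
```

```bash
python3 s.py
```

```text
t28.13 toolang 19.81 posang 21.44 r 0.0896 ax 0.0002 | Ft 4.88 Fr 3.23 Fax -4.64  M_ax 1.610  tauTCP 1.181 w 0.0351 vmax 0.458 M [ 1.05   1.611 -0.423]
```

Call:
servo_tool:
  steps:
    - {"dx":-0.0039,"dy":0,"dz":0.0001,"wx":0,"wy":0.0139,"wz":0,"gripper":30}
    - {"dx":-0.0078,"dy":0,"dz":0.0003,"wx":0,"wy":0.0278,"wz":0,"gripper":30}
    - {"dx":-0.0116,"dy":0,"dz":0.0008,"wx":0,"wy":0.0417,"wz":0,"gripper":30}
    - {"dx":-0.0155,"dy":0,"dz":0.0014,"wx":0,"wy":0.0556,"wz":0,"gripper":30}

```text
t: 28.47
tool_pos: [0.551, -0.0129, 0.2378]
orientation: [[-0.133, 0.991, 0.023], [0.977, 0.135, -0.168], [-0.169, 0.0, -0.986]]
wrist_force: [-6.2, 5.0, 2.8]
width: 0.0349
```

```bash
python3 s.py
```

```text
t28.47 toolang 9.76 posang 11.41 r 0.0896 ax 0.0002 | Ft 5.27 Fr 3.76 Fax -5.47  M_ax 1.607  tauTCP 1.146 w 0.0349 vmax 0.534 M [ 1.324  1.609 -0.391]
```

Call:
servo_tool:
  steps:
    - {"dx":-0.0039,"dy":0,"dz":0.0001,"wx":0,"wy":0.0139,"wz":0,"gripper":30}
    - {"dx":-0.0078,"dy":0,"dz":0.0003,"wx":0,"wy":0.0278,"wz":0,"gripper":30}
    - {"dx":-0.0116,"dy":0,"dz":0.0008,"wx":0,"wy":0.0417,"wz":0,"gripper":30}
    - {"dx":-0.0155,"dy":0,"dz":0.0014,"wx":0,"wy":0.0556,"wz":0,"gripper":30}

```text
t: 28.8
tool_pos: [0.5531, -0.0284, 0.2395]
orientation: [[-0.135, 0.991, 0.0], [0.991, 0.135, 0.005], [0.005, 0.001, -1.0]]
wrist_force: [-7.6, 6.3, 6.2]
width: 0.0351
```

```bash
python3 s.py
```

```text
t28.80 toolang -0.27 posang 1.37 r 0.0896 ax 0.0001 | Ft 7.32 Fr 6.21 Fax -6.64  M_ax 1.720  tauTCP 1.082 w 0.0351 vmax 0.565 M [ 1.479  1.722 -0.275]
```

Call:
servo_tool:
  steps:
    - {"dx":-0.0039,"dy":0,"dz":0.0001,"wx":0,"wy":0.0139,"wz":0,"gripper":30}
    - {"dx":-0.0078,"dy":0,"dz":0.0003,"wx":0,"wy":0.0278,"wz":0,"gripper":30}
    - {"dx":-0.0116,"dy":0,"dz":0.0008,"wx":0,"wy":0.0417,"wz":0,"gripper":30}
    - {"dx":-0.0155,"dy":0,"dz":0.0014,"wx":0,"wy":0.0556,"wz":0,"gripper":30}

```text
t: 29.13
tool_pos: [0.5551, -0.0438, 0.2385]
orientation: [[-0.134, 0.991, -0.023], [0.975, 0.135, 0.177], [0.178, 0.001, -0.984]]
wrist_force: [-7.8, 6.8, 7.2]
width: 0.0348
```

```bash
python3 s.py
```

```text
t29.13 toolang -10.28 posang -8.65 r 0.0895 ax 0.0001 | Ft 8.92 Fr 5.72 Fax -6.77  M_ax 1.746  tauTCP 0.964 w 0.0348 vmax 0.558 M [ 1.563  1.749 -0.301]
```

Call:
servo_tool:
  steps:
    - {"dx":-0.0039,"dy":0,"dz":0.0001,"wx":0,"wy":0.0139,"wz":0,"gripper":30}
    - {"dx":-0.0078,"dy":0,"dz":0.0003,"wx":0,"wy":0.0278,"wz":0,"gripper":30}
    - {"dx":-0.0116,"dy":0,"dz":0.0008,"wx":0,"wy":0.0417,"wz":0,"gripper":30}
    - {"dx":-0.0155,"dy":0,"dz":0.0014,"wx":0,"wy":0.0556,"wz":0,"gripper":30}

```text
t: 29.47
tool_pos: [0.5572, -0.0589, 0.2348]
orientation: [[-0.128, 0.991, -0.045], [0.929, 0.136, 0.344], [0.347, 0.002, -0.938]]
wrist_force: [-6.9, 6.3, 8.1]
width: 0.0347
```

```bash
python3 s.py
```

```text
t29.47 toolang -20.28 posang -18.67 r 0.0895 ax 0.0001 | Ft 9.56 Fr 5.12 Fax -5.96  M_ax 1.878  tauTCP 1.037 w 0.0347 vmax 0.538 M [ 1.38   1.881 -0.227]
```

Call:
servo_tool:
  steps:
    - {"dx":-0.0039,"dy":0,"dz":0.0001,"wx":0,"wy":0.0139,"wz":0,"gripper":30}
    - {"dx":-0.0078,"dy":0,"dz":0.0003,"wx":0,"wy":0.0278,"wz":0,"gripper":30}
    - {"dx":-0.0116,"dy":0,"dz":0.0008,"wx":0,"wy":0.0417,"wz":0,"gripper":30}
    - {"dx":-0.0155,"dy":0,"dz":0.0014,"wx":0,"wy":0.0556,"wz":0,"gripper":30}

```text
t: 29.8
tool_pos: [0.559, -0.0731, 0.2285]
orientation: [[-0.118, 0.991, -0.067], [0.855, 0.136, 0.5], [0.504, 0.002, -0.864]]
wrist_force: [-6.5, 5.6, 8.7]
width: 0.0348
```

```bash
python3 s.py
```

```text
t29.80 toolang -30.28 posang -28.71 r 0.0895 ax 0.0001 | Ft 10.01 Fr 4.28 Fax -5.69  M_ax 1.868  tauTCP 0.985 w 0.0348 vmax 0.488 M [ 1.283  1.872 -0.183]
```

Now the second upward pass of this set.

Call:
servo_tool:
  steps:
    - {"dx":0.0039,"dy":0,"dz":0.0001,"wx":0,"wy":-0.0139,"wz":0,"gripper":30}
    - {"dx":0.0078,"dy":0,"dz":0.0003,"wx":0,"wy":-0.0278,"wz":0,"gripper":30}
    - {"dx":0.0116,"dy":0,"dz":0.0008,"wx":0,"wy":-0.0417,"wz":0,"gripper":30}
    - {"dx":0.0155,"dy":0,"dz":0.0014,"wx":0,"wy":-0.0556,"wz":0,"gripper":30}

```text
t: 30.13
tool_pos: [0.5577, -0.0629, 0.2332]
orientation: [[-0.122, 0.992, -0.042], [0.934, 0.129, 0.334], [0.336, 0.001, -0.942]]
wrist_force: [-0.8, -3.9, -3.1]
width: 0.0347
```

```bash
python3 s.py
```

```text
t30.13 toolang -19.66 posang -21.48 r 0.0894 ax 0.0001 | Ft -4.61 Fr -1.65 Fax -1.32  M_ax -1.342  tauTCP -0.925 w 0.0347 vmax 0.547 M [-0.045 -1.343  0.267]
```

Call:
servo_tool:
  steps:
    - {"dx":0.0039,"dy":0,"dz":0.0001,"wx":0,"wy":-0.0139,"wz":0,"gripper":30}
    - {"dx":0.0078,"dy":0,"dz":0.0003,"wx":0,"wy":-0.0278,"wz":0,"gripper":30}
    - {"dx":0.0116,"dy":0,"dz":0.0008,"wx":0,"wy":-0.0417,"wz":0,"gripper":30}
    - {"dx":0.0155,"dy":0,"dz":0.0014,"wx":0,"wy":-0.0556,"wz":0,"gripper":30}

```text
t: 30.47
tool_pos: [0.5557, -0.0482, 0.2377]
orientation: [[-0.128, 0.992, -0.019], [0.978, 0.129, 0.167], [0.168, 0.002, -0.986]]
wrist_force: [-0.9, -5.3, -1.5]
width: 0.0347
```

```bash
python3 s.py
```

```text
t30.47 toolang -9.66 posang -11.52 r 0.0895 ax 0.0001 | Ft -5.28 Fr -0.65 Fax -1.55  M_ax -1.225  tauTCP -0.752 w 0.0347 vmax 0.565 M [ 0.203 -1.227  0.199]
```

Call:
servo_tool:
  steps:
    - {"dx":0.0039,"dy":0,"dz":0.0001,"wx":0,"wy":-0.0139,"wz":0,"gripper":30}
    - {"dx":0.0078,"dy":0,"dz":0.0003,"wx":0,"wy":-0.0278,"wz":0,"gripper":30}
    - {"dx":0.0116,"dy":0,"dz":0.0008,"wx":0,"wy":-0.0417,"wz":0,"gripper":30}
    - {"dx":0.0155,"dy":0,"dz":0.0014,"wx":0,"wy":-0.0556,"wz":0,"gripper":30}

```text
t: 30.8
tool_pos: [0.5537, -0.033, 0.2395]
orientation: [[-0.129, 0.992, 0.004], [0.992, 0.129, -0.005], [-0.006, 0.003, -1.0]]
wrist_force: [-2.7, -6.0, 1.3]
width: 0.0352
```

```bash
python3 s.py
```

```text
t30.80 toolang 0.32 posang -1.62 r 0.0895 ax 0.0002 | Ft -5.63 Fr 1.26 Fax -3.40  M_ax -1.076  tauTCP -0.578 w 0.0352 vmax 0.567 M [ 0.484 -1.079  0.127]
```

Call:
servo_tool:
  steps:
    - {"dx":0.0039,"dy":0,"dz":0.0001,"wx":0,"wy":-0.0139,"wz":0,"gripper":30}
    - {"dx":0.0078,"dy":0,"dz":0.0003,"wx":0,"wy":-0.0278,"wz":0,"gripper":30}
    - {"dx":0.0116,"dy":0,"dz":0.0008,"wx":0,"wy":-0.0417,"wz":0,"gripper":30}
    - {"dx":0.0155,"dy":0,"dz":0.0014,"wx":0,"wy":-0.0556,"wz":0,"gripper":30}

```text
t: 31.13
tool_pos: [0.5516, -0.0177, 0.2386]
orientation: [[-0.126, 0.992, 0.026], [0.976, 0.129, -0.177], [-0.179, 0.003, -0.984]]
wrist_force: [-4.0, -6.3, 3.9]
width: 0.035
```

```bash
python3 s.py
```

```text
t31.13 toolang 10.29 posang 8.31 r 0.0895 ax 0.0002 | Ft -6.36 Fr 2.82 Fax -4.74  M_ax -1.053  tauTCP -0.495 w 0.0350 vmax 0.541 M [ 0.8   -1.057  0.057]
```

Call:
servo_tool:
  steps:
    - {"dx":0.0039,"dy":0,"dz":0.0001,"wx":0,"wy":-0.0139,"wz":0,"gripper":30}
    - {"dx":0.0078,"dy":0,"dz":0.0003,"wx":0,"wy":-0.0278,"wz":0,"gripper":30}
    - {"dx":0.0116,"dy":0,"dz":0.0008,"wx":0,"wy":-0.0417,"wz":0,"gripper":30}
    - {"dx":0.0155,"dy":0,"dz":0.0014,"wx":0,"wy":-0.0556,"wz":0,"gripper":30}

```text
t: 31.47
tool_pos: [0.5496, -0.0025, 0.2349]
orientation: [[-0.12, 0.992, 0.047], [0.93, 0.129, -0.343], [-0.347, 0.003, -0.938]]
wrist_force: [-6.9, -5.6, 10.7]
width: 0.0345
```

```bash
python3 s.py
```

```text
t31.47 toolang 20.28 posang 18.36 r 0.0895 ax 0.0002 | Ft -8.10 Fr 8.46 Fax -7.56  M_ax -1.182  tauTCP -0.487 w 0.0345 vmax 0.473 M [ 1.206 -1.189 -0.025]
```

Call:
servo_tool:
  steps:
    - {"dx":0.0039,"dy":0,"dz":0.0001,"wx":0,"wy":-0.0139,"wz":0,"gripper":30}
    - {"dx":0.0078,"dy":0,"dz":0.0003,"wx":0,"wy":-0.0278,"wz":0,"gripper":30}
    - {"dx":0.0116,"dy":0,"dz":0.0008,"wx":0,"wy":-0.0417,"wz":0,"gripper":30}
    - {"dx":0.0155,"dy":0,"dz":0.0014,"wx":0,"wy":-0.0556,"wz":0,"gripper":30}

```text
t: 31.8
tool_pos: [0.5477, 0.0118, 0.2286]
orientation: [[-0.11, 0.992, 0.067], [0.856, 0.129, -0.5], [-0.504, 0.002, -0.863]]
wrist_force: [-9.2, -4.1, 14.6]
width: 0.0348
```

```bash
python3 s.py
```

```text
t31.80 toolang 30.30 posang 28.48 r 0.0895 ax 0.0003 | Ft -9.84 Fr 11.14 Fax -9.60  M_ax -1.495  tauTCP -0.652 w 0.0348 vmax 0.384 M [ 1.472 -1.504  0.01 ]
```

```bash
cat > extra.py <<'E'
import numpy as np
E=np.array([[1,-9.8,-10.15,.0898,.74,.354,3],[1,10.16,9.76,.0898,-.05,.516,3],[1,30.15,29.83,.0898,-3.51,.296,3],
[-1,19.71,22.32,.0898,10.43,2.462,3],[-1,9.65,12.26,.0897,10.95,2.528,3],[-1,-.38,2.19,.0897,11.99,2.671,3],
[1,10.19,8.67,.0898,-3.21,-.266,3],[1,20.2,18.76,.0899,-4.55,-.596,3],[1,30.22,28.9,.0898,-5.8,-.983,3],
[1,-9.71,-10.59,.0896,-3.29,-.367,4],[1,10.23,9.22,.0896,-3.83,-.071,4],[1,30.21,29.28,.0896,-6.1,-.247,4],
[-1,19.81,21.44,.0896,4.88,1.611,4],[-1,9.76,11.41,.0896,5.27,1.609,4],[-1,-.27,1.37,.0896,7.32,1.722,4],[-1,-10.28,-8.65,.0895,8.92,1.749,4],[-1,-20.28,-18.67,.0895,9.56,1.881,4],[-1,-30.28,-28.71,.0895,10.01,1.872,4],
[1,-19.66,-21.48,.0894,-4.61,-1.343,4],[1,-9.66,-11.52,.0895,-5.28,-1.227,4],[1,.32,-1.62,.0895,-5.63,-1.079,4],[1,10.29,8.31,.0895,-6.36,-1.057,4],[1,20.28,18.36,.0895,-8.1,-1.189,4],[1,30.3,28.48,.0895,-9.84,-1.504,4]])
E
cat > fit2.py <<'E'
import fit,numpy as np
from scipy.optimize import least_squares
D=fit.D; d,ta,pa,r,F,M,s=D.T
off={1:0,2:58.5,3:116.8,4:174.9}
w=np.radians(pa+np.array([off[int(k)] for k in s])); st=np.sin(np.radians(ta)); Mc=M-1.02*st
fresh=np.zeros(len(d),bool)
for k in(1,2,3,4):
    i=np.where(s==k)[0]; j=i[0]
    while d[j]==1: fresh[j]=1; j+=1
deg=lambda x:np.degrees(x)%360
for bias in(0,1):
  for G in(None,.518):
    def res(p): 
        g=p[3] if G is None else G
        return (r+p[0])*F-Mc+d*p[1]-g*np.sin(p[2]+w)+bias*(p[4]+p[5]*st)
    q=min((least_squares(res,[.2,.8,a,.5,0,0],loss="soft_l1",f_scale=.1) for a in(0,2,4)),key=lambda q:q.cost)
    x=q.x; print("torque bias",bias,G,"L %.3f drag %.3f a0 %.1f G %.2f b %.2f %.2f rms %.3f"%(x[0],x[1],deg(x[2]),x[3],x[4],x[5],np.std(res(x))))
# force-only, developed passes: F= -d*D + A sin(a0+w)+b0+b1 st
u=~fresh
for bias in(0,1):
  for Af in(None,5.8):
    def res(p): 
        a=p[3] if Af is None else Af
        return (F+d*p[1]-a*np.sin(p[2]+w)-(p[4]+p[5]*st)*bias)[u]
    q=min((least_squares(res,[0,9,a,5,0,0],loss="soft_l1",f_scale=1) for a in(0,2,4)),key=lambda q:q.cost)
    x=q.x; print("force bias",bias,Af,"drag %.2f a0 %.1f A %.2f b %.2f %.2f rms %.2f"%(x[1],deg(x[2]),x[3],x[4],x[5],np.std(res(x))))
E
python3 fit2.py
```

```text
torque bias 0 None L 0.205 drag 0.613 a0 197.1 G -0.46 b 0.00 0.00 rms 0.136
torque bias 0 0.518 L 0.211 drag 0.666 a0 15.7 G 0.50 b 0.00 0.00 rms 0.138
torque bias 1 None L 0.193 drag 0.523 a0 17.9 G 0.45 b 0.06 -0.08 rms 0.133
torque bias 1 0.518 L 0.201 drag 0.582 a0 16.0 G 1.16 b 0.06 -0.03 rms 0.135
force bias 0 None drag 7.83 a0 12.2 A 5.35 b 0.00 0.00 rms 2.37
force bias 0 5.8 drag 7.81 a0 12.4 A 5.00 b 0.00 0.00 rms 2.45
force bias 1 None drag 7.92 a0 15.4 A 3.95 b 1.70 -4.89 rms 1.57
force bias 1 5.8 drag 7.93 a0 10.2 A 183.37 b 0.75 -5.54 rms 1.80
```

The fits agree that the heavy side was about 10–18° past the top (towards +y) at the start. That puts the bottom at about 165–168° of wheel turn, so I'll carry the wheel back about 37° to there and hold.

Call:
servo_tool:
  steps:
    - {"dx":-0.0039,"dy":0,"dz":0.0001,"wx":0,"wy":0.0139,"wz":0,"gripper":30}
    - {"dx":-0.0078,"dy":0,"dz":0.0003,"wx":0,"wy":0.0278,"wz":0,"gripper":30}
    - {"dx":-0.0116,"dy":0,"dz":0.0008,"wx":0,"wy":0.0417,"wz":0,"gripper":30}
    - {"dx":-0.0155,"dy":0,"dz":0.0014,"wx":0,"wy":0.0556,"wz":0,"gripper":30}
    - {"dx":-0.0193,"dy":0,"dz":0.0021,"wx":0,"wy":0.0694,"wz":0,"gripper":30}
    - {"dx":-0.023,"dy":0,"dz":0.003,"wx":0,"wy":0.0833,"wz":0,"gripper":30}
    - {"dx":-0.0268,"dy":0,"dz":0.0041,"wx":0,"wy":0.0972,"wz":0,"gripper":30}
    - {"dx":-0.0304,"dy":0,"dz":0.0054,"wx":0,"wy":0.1111,"wz":0,"gripper":30}

```text
t: 32.47
tool_pos: [0.551, -0.0131, 0.2376]
orientation: [[-0.133, 0.991, 0.024], [0.976, 0.135, -0.169], [-0.17, 0.001, -0.985]]
wrist_force: [-7.0, 4.9, 6.8]
width: 0.0349
```

Call:
servo_tool:
  steps:
    - {"dx":-0.0039,"dy":0,"dz":0.0001,"wx":0,"wy":0.0139,"wz":0,"gripper":30}
    - {"dx":-0.0078,"dy":0,"dz":0.0003,"wx":0,"wy":0.0278,"wz":0,"gripper":30}
    - {"dx":-0.0116,"dy":0,"dz":0.0008,"wx":0,"wy":0.0417,"wz":0,"gripper":30}
    - {"dx":-0.0155,"dy":0,"dz":0.0014,"wx":0,"wy":0.0556,"wz":0,"gripper":30}
    - {"dx":-0.0193,"dy":0,"dz":0.0021,"wx":0,"wy":0.0694,"wz":0,"gripper":30}
    - {"dx":-0.023,"dy":0,"dz":0.003,"wx":0,"wy":0.0833,"wz":0,"gripper":30}
    - {"dx":-0.0268,"dy":0,"dz":0.0041,"wx":0,"wy":0.0972,"wz":0,"gripper":30}
    - {"dx":-0.0296,"dy":0,"dz":0.005,"wx":0,"wy":0.108,"wz":0,"gripper":30}

```text
t: 33.13
tool_pos: [0.5551, -0.0434, 0.2384]
orientation: [[-0.133, 0.991, -0.021], [0.977, 0.135, 0.167], [0.168, 0.002, -0.986]]
wrist_force: [-7.6, 7.4, 8.9]
width: 0.0348
```

```bash
python3 s.py
```

```text
t33.13 toolang -9.67 posang -8.37 r 0.0893 ax 0.0001 | Ft 9.75 Fr 7.42 Fax -6.52  M_ax 1.829  tauTCP 0.974 w 0.0348 vmax 0.423 M [ 1.562  1.831 -0.541]
```

Call:
servo_tool:
  steps:
    - {"dx":0,"dy":0,"dz":0,"wx":0,"wy":0,"wz":0,"gripper":30}
    - {"dx":0,"dy":0,"dz":0,"wx":0,"wy":0,"wz":0,"gripper":30}
    - {"dx":0,"dy":0,"dz":0,"wx":0,"wy":0,"wz":0,"gripper":30}
    - {"dx":0,"dy":0,"dz":0,"wx":0,"wy":0,"wz":0,"gripper":30}
    - {"dx":0,"dy":0,"dz":0,"wx":0,"wy":0,"wz":0,"gripper":30}
    - {"dx":0,"dy":0,"dz":0,"wx":0,"wy":0,"wz":0,"gripper":30}

```text
t: 33.63
tool_pos: [0.5552, -0.0448, 0.2381]
orientation: [[-0.131, 0.991, -0.02], [0.978, 0.132, 0.162], [0.163, 0.002, -0.987]]
wrist_force: [-3.5, 1.1, 5.1]
width: 0.0351
```

```bash
python3 s.py
python3 - <<'E'
from h import *
p,d=imaging.capture('scene');cv2.imwrite('pics/s4.png',p[:,:,::-1])
p,d=imaging.capture('top');cv2.imwrite('pics/t4.png',p[:,:,::-1])
a=np.load('pics/top0.npy').astype(int); df=abs(a-p).max(2)
for n,(x0,x1,y0,y1) in dict(spanner=(150,210,215,285),tray=(110,185,145,205),tin=(385,430,140,180),marker=(395,445,245,270)).items(): print(n,(df[y0:y1,x0:x1]>60).sum())
E
python3 s.py
```

```text
t33.63 toolang -9.40 posang -9.29 r 0.0893 ax 0.0001 | Ft 2.40 Fr 4.79 Fax -3.30  M_ax 0.774  tauTCP 0.560 w 0.0351 vmax 0.001 M [ 0.858  0.773 -0.127]
spanner 0
tray 0
tin 223
marker 0
t33.73 toolang -9.40 posang -9.29 r 0.0893 ax 0.0001 | Ft 2.25 Fr 5.56 Fax -3.32  M_ax 0.710  tauTCP 0.510 w 0.0349 vmax 0.001 M [ 0.867  0.709 -0.141]
```

View pics/s4.png

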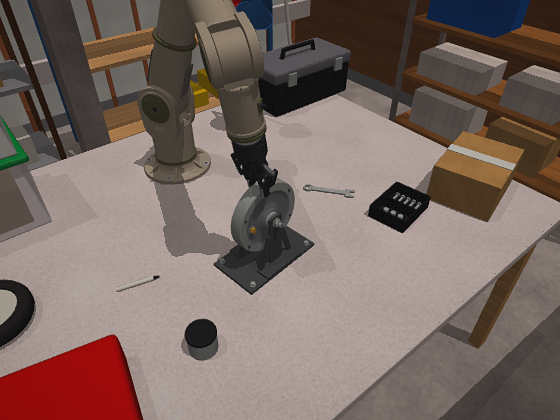

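Run:
```python
from h import *
ps=cv2.imread('pics/s4.png')[:,:,::-1].copy(); hsv=cv2.cvtColor(ps,cv2.COLOR_RGB2HSV)
mm=(hsv[...,0]>10)&(hsv[...,0]<30)&(hsv[...,1]>110)&(hsv[...,2]>60); mm[:170]=0;mm[270:]=0;mm[:,:210]=0;mm[:,330:]=0
uv=np.argwhere(mm).mean(0)[::-1]; print(mm.sum(),uv)
for o in(.016,.018,.02,.022): print(o,plugang(uv,o),plugang((284.6,208.4),o))
a=cv2.imread('pics/scene0.png'); b=cv2.imread('pics/s4.png'); df=abs(a.astype(int)-b).max(2)
print("scene tin diff",(df[310:365,175:230]>40).sum(),"marker",(df[270:295,110:165]>40).sum(),"spanner",(df[180:200,298:360]>40).sum(),"tray",(df[180:232,366:432]>40).sum())
```

```text
30 [252.8        230.03333333]
0.016 (np.float64(-96.78799728394007), np.float64(0.056635524184226155)) (np.float64(96.55455912063928), np.float64(0.06118318743588155))
0.018 (np.float64(-94.17132719193056), np.float64(0.0581871206373854)) (np.float64(94.41203360495489), np.float64(0.05877467231286933))
0.02 (np.float64(-91.6954363500434), np.float64(0.059853643420892104)) (np.float64(92.08998575323601), np.float64(0.056455285730159906))
0.022 (np.float64(-89.35777642174935), np.float64(0.06162576950983311)) (np.float64(89.5735215200507), np.float64(0.05423646346306739))
scene tin diff 0 marker 0 spanner 0 tray 0
```

View pics/t4.png

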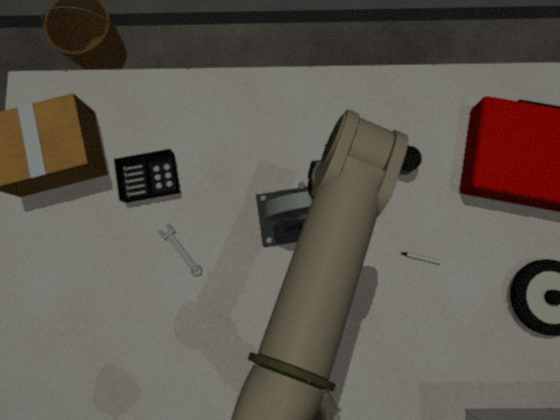

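```bash
for o in "1:0,2:59.5,3:118.8,4:178" "1:0,2:60.5,3:120.8,4:181"; do sed "s/^off=.*/off={$o}/" fit2.py > f3.py; echo $o; python3 f3.py; done
```

```text
1:0,2:59.5,3:118.8,4:178
torque bias 0 None L 0.204 drag 0.606 a0 15.7 G 0.46 b 0.00 0.00 rms 0.135
torque bias 0 0.518 L 0.211 drag 0.658 a0 14.3 G 0.50 b 0.00 0.00 rms 0.137
torque bias 1 None L 0.194 drag 0.528 a0 196.7 G -0.44 b 0.05 -0.08 rms 0.134
torque bias 1 0.518 L 0.203 drag 0.593 a0 14.5 G -0.16 b 0.05 -0.02 rms 0.136
force bias 0 None drag 7.85 a0 190.2 A -5.32 b 0.00 0.00 rms 2.38
force bias 0 5.8 drag 7.83 a0 10.4 A 5.00 b 0.00 0.00 rms 2.47
force bias 1 None drag 7.92 a0 194.0 A -3.89 b 1.78 -4.92 rms 1.56
force bias 1 5.8 drag 7.93 a0 8.6 A 18.74 b 0.83 -5.59 rms 1.81
1:0,2:60.5,3:120.8,4:181
torque bias 0 None L 0.203 drag 0.598 a0 14.4 G 0.45 b 0.00 0.00 rms 0.135
torque bias 0 0.518 L 0.210 drag 0.650 a0 13.0 G 0.50 b 0.00 0.00 rms 0.137
torque bias 1 None L 0.195 drag 0.533 a0 15.4 G 0.44 b 0.04 -0.08 rms 0.134
torque bias 1 0.518 L 0.205 drag 0.604 a0 13.0 G -2.11 b 0.03 -0.01 rms 0.137
force bias 0 None drag 7.86 a0 188.2 A -5.28 b 0.00 0.00 rms 2.39
force bias 0 5.8 drag 7.84 a0 8.3 A 5.00 b 0.00 0.00 rms 2.49
force bias 1 None drag 7.93 a0 12.5 A 3.84 b 1.85 -4.95 rms 1.55
force bias 1 5.8 drag 7.92 a0 7.1 A 9593843.23 b 0.91 -5.63 rms 1.83
```

```bash
python3 -c "
from cell import finish_job
print(finish_job())"; python3 s.py
```

```text
the job is handed in; nothing more can be done
None
the job is handed in; nothing more can be done
```

I turned the flywheel by its rim and felt for the heavy side. I then brought that side to the bottom and handed in at about 34 s, holding the wheel by its rim at a 50 N grip setting. No verdict was reported.

- **Finding the heavy side:** I made four grips covering roughly 230° and pushed both ways, though the third only partly. The averaged push and moment put the heavy side about 12–16° past the top, towards +y, at the start. That means about 165–170° of turn to bring it straight down.
- **Where it stopped:** the wheel has turned about 169–172° by arm position. The drain plug, seen by the scene camera, says about 171–176°. That puts the heavy side within about 5° of straight down by arm position. By the plug it could be up to about 10° off, still inside the 15° allowed.
- **Steadiness:** at the last check the wheel and arm were still, and the fingers were closed on the rim (opening 35 mm).
- **Bystanders:** before and after scene pictures showed no change around any of the four. The top picture differed only at the tin, because the arm partly hides it there.

**Disagreements:** estimates from force alone spread more, from about −6° to 22° depending on grip angle, because of pinch twist. I therefore relied on force and moment together.

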